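Find the in-size block with a pin gauge

ROBOT

A 6-joint arm with a two-finger parallel gripper is mounted at the origin on a cart in front of the work surface, level with it; the furniture and walls round the work are solid. World frame = base frame: x ahead of the robot, y to its left, z up, the work surface at z = 0. Lengths are in m, angles in rad, forces in N, time in s.
With the tool pointing down it reaches from about 0.35 to 0.8 m from the base axis. Payload 7.3 kg.
Tool frame: the origin (TCP) lies at the very end of the fingers, on their centre line; the grasp point (between the pads) lies 19 mm behind it; z points along the fingers, x is the direction in which the jaws open and shut, and the axes are right-handed (so a half turn about z gives the same grasp; the last joint's range is limited). The gripper opens to 85 mm and grips with 20 to 120 N. Pads are 22 mm wide; open, the fingers measure 114 mm over their backs; the gripper's body (76 mm by 85 mm) begins 54 mm behind the grasp point. The pads swing forward as they close: fully open they stand 13 mm farther back than shut.
Start: joints at [1.157, 0.342, 1.524, -0, 1.275, -0.146], TCP at [0.139, 0.506, 0.231] pointing down, gripper open.
Joint ranges: [-2.53, 2.53], [-0.77, 2.02], [0.04, 2.7], [-1, 4.14], [0.28, 2.66], [-3.11, 3.11]. Speed limits (rad/s): [2.57, 2.57, 3.14, 3.14, 3.14, 3.14].

INTERFACE

Orientations are given as a unit quaternion [x, y, z, w].
In Python, from cell import telemetry, grab_frame, camera_info, finish_job gives the robot as it stands.
- The arm moves only by the tool carry_out, never from a script. Its argument "steps" is one flat list of numbers, 7 for each row, row after row: the turn, a rotation vector about the tool's x, y, z in rad, then the shift along the tool's x, y, z in m, then the finger opening in m, from 0 to 0.0854. In form: [ax, ay, az, dx, dy, dz, gripper, ax, ay, az, dx, dy, dz, gripper, ...]. A call has 1 to 20 rows; each row shifts and turns the commanded pose from where the row before left it, along the tool's axes as they then stand; what a row does not reach is not made up. A row lasts 1/12 s, in which the tool goes at most 41.7 mm and 7.16 degrees, less where a joint would pass 70% of its speed; a pose out of reach is approached as far as the arm can. A call with a gripper value outside its range is refused whole. The fingers move at their own pace and stop on an object; "force" is the grip in N (left out, the last holds). Time passes only in rows, so rows that do not move let the fingers close. It gives the time, the measured TCP pose, the force and the opening at its end, in the units of the state.
- telemetry.get_state(): the state, without advancing time (a new reading comes with each control period).
- grab_frame(name): name is "scene" or "top" or "wrist"; returns (picture, depth): 400x640x3 uint8, red, green, blue; 400x640 float32, m along the optical axis (not along the pixel's ray), 0 where there is no reading.
- camera_info(name): a dict with "vertical_fov" (degrees; the focal length in pixels is half the picture's height over the tangent of half this angle, whatever the lens; pixels are square), "cx", "cy" (the principal point, pixels), "k1" (the pictures are not rectified: a ray, as slopes to the right and down, at radius r is drawn at 1 + k1 r^2 times it, then the intrinsics apply), "cam_to_world" (4x4, takes a point from camera to world coordinates); the wrist camera has in their place "hand_eye" (4x4, takes a point from camera to tool coordinates, whose origin is the TCP and whose axes are the tool frame's). Camera axes: x right, y down, z forward; pixel columns grow to the right and rows downward; lengths in m; the calibration is good to about 2 mm. A picture is of the moment at which its call begins: read the wrist's pose just before it. camera_info takes no time and is no camera call.
- finish_job(): hands the job in, once; it reports no verdict.
The state is a dict: "time": time; "joint_pos": joint angles; "qvel": joint speeds; "tau": joint torques, N m; "tcp_pos": TCP position; "eef_rot": TCP orientation; "contact_force": force on the tool from outside, world axes, zero at the start; "moment": the same for the moment, N m; "grip_width": finger opening in m.
Only numpy, scipy, OpenCV 4.12 (cv2) and the standard library are available. Lean on these libraries where they do the work, as an engineer would, in place of code of your own. Each camera call takes 0.05 s, during which the arm holds its last target.

TASK

Three drilled blocks lean in the inclined nest, and only one has a bore that takes the pin gauge. Try the gauge in the holes, without forcing it, until it goes all the way in, put the gauge back upright in its stand, and lay the block that took it flat in the tray, hole up. Leave the other two blocks in their nests and the battery and oil bottle where they stand.

Things in the scene. Friction and masses are not known exactly. Their poses are not given: they have to be found in the camera images.
- gauge_grip (a point): centre of the pin gauge's square grip, the place to take it: 18 x 18 x 56 mm, dark steel, flats facing x and y; z along the gauge, away from its pin. 0.12 kg. Below the grip a collar 24 mm wide and 4 mm thick (underside 32 mm from this point along -z), then the pin (end 59 mm along -z). It starts upright in the stand, collar on the stand's top
- gauge_tip (a point): centre of the flat end of the gauge's pin; pin 12 mm diameter, 27 mm long, edge chamfered 0.5 mm; axes as gauge_grip
- stand_mouth (a point): centre of the mouth of the gauge stand's hole, on its top face 40 mm above the bench; black block 50 x 50 x 40 mm on a 70 mm foot, fixed, hole 18 mm diameter and 34 mm deep, straight down. The gauge is home when its pin hangs in the hole and its collar (24 mm) rests on the top face
- jig: inclined aluminium nest, fixed, 96 (x) x 206 (y) mm, origin at its underside's centre, z up. Its plate rises at 25 degrees along +x, which points roughly to the robot's right (yaw about -50 to -85 degrees); the three blocks lie on it in a row along y, 76 mm apart (40 mm free between), against a lip 8 mm high at their lower end; 9 mm high pins stand at both sides of each, 16 mm below its middle
- block_a_mid (a point): centre (half-way up) of drilled aluminium block a, 46 (x) x 36 (y) x 32 mm (z), 0.16 kg. One through hole along z in the middle; z points out of its countersunk face, whose mouth is 16 mm from this point along +z. In the nest z leans 25 degrees from vertical, down the nest's slope (roughly towards the robot's left), and y is level along the row. The blocks look alike and change places
- block_b_mid (a point): centre of drilled block b, size and axes as block a. All three have the same 45 degree countersink, 20 mm wide at the face. The bore below it is 14 mm in the one right block: the gauge's pin drops in its full 27 mm, until the collar lands on the face. Set down more than about 1.5 mm off centre it rests on the countersink and stops 3 to 5 mm deep there too, pushed sideways towards the centre
- block_c_mid (a point): centre of drilled block c, size and axes as block a. In the two wrong blocks the bore is about 10.4 mm: the pin stops about 5 mm below the face, on the countersink
- tray_in (a point): centre of the tray's inner floor, 4 mm above the bench; grey open tray, fixed, 100 (x) x 116 (y) x 16 mm outside, walls 4 mm
- battery_9v: bystander: small standing block battery 18 x 26 x 49 mm behind the nest, origin under its centre; leave it
- oil_bottle: bystander: small standing bottle with a pointed nozzle, 28 x 28 x 78 mm, behind the nest, origin under its centre; leave it
Not all that is in view belongs to the job. What is shaped like the part that bears block_b_mid but pink, red or turquoise is not meant.

How it is judged:
On the way:
1. the gauge's pin has gone at least 22 of its 27 mm into the right block's hole while that block lies in its nest (x of gauge_tip in the frame of block_b_mid between -0.004 and 0.004 m and y of gauge_tip in the frame of block_b_mid between -0.004 and 0.004 m and z of gauge_tip in the frame of block_b_mid between -0.014 and -0.006 m and distance of block_b_mid from where it was at the start of the episode below 0.008 m), for 0.2 s.
At the end, for the whole second after the job is handed in: The right block lies flat (within 8 degrees), hole up, on the tray floor; the gauge stands upright (7 degrees) in its stand, collar within 6 mm of its top; the other blocks have moved under 8 mm, the battery and oil bottle under 30 mm (x of block_b_mid in the frame of tray_in between -0.04 and 0.04 m and y of block_b_mid in the frame of tray_in between -0.045 and 0.045 m and z of block_b_mid in the frame of tray_in between 0.01 and 0.021 m and angle between block_b_mid's own z axis and vertical below 0.15 rad and distance of each of block_a_mid, block_c_mid from where it was at the start of the episode below 0.008 m and horizontal distance between gauge_tip and stand_mouth below 0.008 m and z of gauge_tip in the frame of stand_mouth between -0.033 and -0.021 m and angle between gauge_tip's own z axis and vertical below 0.12 rad and distance of each of battery_9v, oil_bottle from where it was at the start of the episode below 0.03 m); the robot touches nothing.
It fails at once if the gauge is forced: pressed on a block with more than 100 N (contact force between gauge and block_a above 100 N or contact force between gauge and block_b above 100 N or contact force between gauge and block_c above 100 N).
It fails at once if the battery or the oil bottle is pushed more than 30 mm (distance of any of battery_9v, oil_bottle from where it was at the start of the episode above 0.03 m).
It also fails if it takes over 72 s, if anything falls off the work surface, if the arm or the gripper's body presses on something with over 40 N, if the wrist force passes 120 N, or if a joint passes its speed limit or range.

## Working session

There is one attempt and no reset: what is moved stays moved. The work goes in short steps, Python scripts to look and compute and a tool call to move; the robot and the scene stay as the last step left them, time stands still between calls to the robot, and variables do not carry over. Pictures are saved under pics/ and viewed, and the job is handed in when it is done.

Besides the shell and the picture viewer there is one more tool, called in YAML: its name, and indented under it one key for each argument. carry_out: Moves the arm, as the interface text tells. Its arguments: {"type":"object","properties":{"steps":{"type":"array"},"force":{"type":"number"}},"required":["steps"]}

```bash
ls; mkdir -p pics
python3 - <<'E'
from cell import telemetry, grab_frame, camera_info
import cv2,numpy as np
print(telemetry.get_state())
for n in ['scene','top','wrist']:
    p,d=grab_frame(n); cv2.imwrite(f'pics/{n}0.png',p[:,:,::-1]); np.save(f'{n}0.npy',d); np.save(f'{n}0p.npy',p)
    print(n,camera_info(n))
E
```

```text
pics
{'time': 0.0, 'joint_pos': array([ 1.15696517e+00,  3.42714592e-01,  1.52503937e+00,  1.37553158e-05,
        1.27542487e+00, -1.46026014e-01]), 'qvel': array([ 0.00067396,  0.00128041,  0.00012655, -0.00111102,  0.0003205 ,
       -0.00132233]), 'tau': array([ 8.87500028e-05, -4.33702505e+01, -2.45998281e+01, -1.87745791e-04,
        8.23787152e-03,  1.13512741e-06]), 'tcp_pos': array([0.13874069, 0.50590192, 0.2306224 ]), 'eef_rot': array([ 7.95178762e-01,  6.06374560e-01, -6.97096817e-04,  3.78272941e-04]), 'contact_force': array([0.04892174, 0.24206647, 0.05867581]), 'moment': array([ 0.01545912,  0.00761734, -0.04473453]), 'grip_width': 0.08548381635602967}
scene {'vertical_fov': 43.063180284669976, 'cx': 324.65020851367103, 'cy': 202.38412874636526, 'k1': -0.0998994632155051, 'cam_to_world': array([[ 0.61719851, -0.42746429,  0.66056058, -0.20179205],
       [-0.78671346, -0.34825498,  0.50970619, -0.4751322 ],
       [ 0.01216231, -0.8342618 , -0.55123437,  0.73252546],
       [ 0.        ,  0.        ,  0.        ,  1.        ]])}
top {'vertical_fov': 55.1241835851574, 'cx': 315.08856423022064, 'cy': 201.34252667170875, 'k1': -0.036423365796586456, 'cam_to_world': array([[ 0.01471684, -0.99092188,  0.133631  ,  0.47360539],
       [-0.99985643, -0.01346182,  0.01029041,  0.11659198],
       [-0.00839808, -0.13376326, -0.99097773,  1.03765259],
       [ 0.        ,  0.        ,  0.        ,  1.        ]])}
wrist {'vertical_fov': 59.434076552270554, 'cx': 316.2030085588029, 'cy': 202.32238570411513, 'k1': -0.07679126336417345, 'hand_eye': array([[ 9.99999690e-01,  2.93124573e-04, -7.30993874e-04,
         4.43858599e-04],
       [-5.28496006e-05,  9.51041208e-01,  3.09064100e-01,
        -7.97692878e-02],
       [ 7.85799580e-04, -3.09063966e-01,  9.51040928e-01,
        -1.42479471e-01],
       [ 0.00000000e+00,  0.00000000e+00,  0.00000000e+00,
         1.00000000e+00]])}
```

View pics/top0.png

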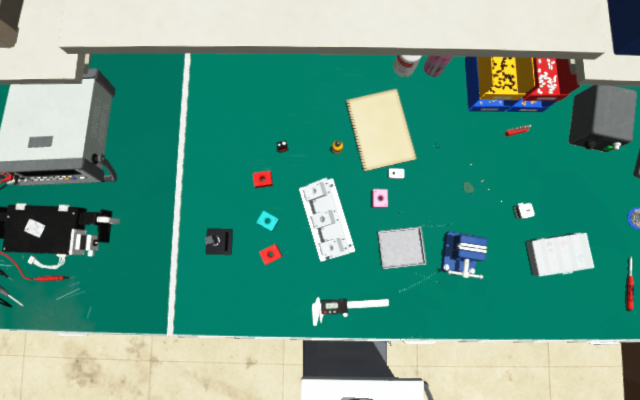

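View pics/scene0.png

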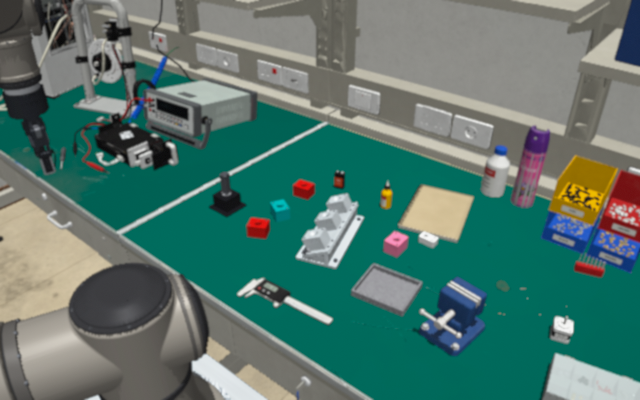

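View pics/wrist0.png

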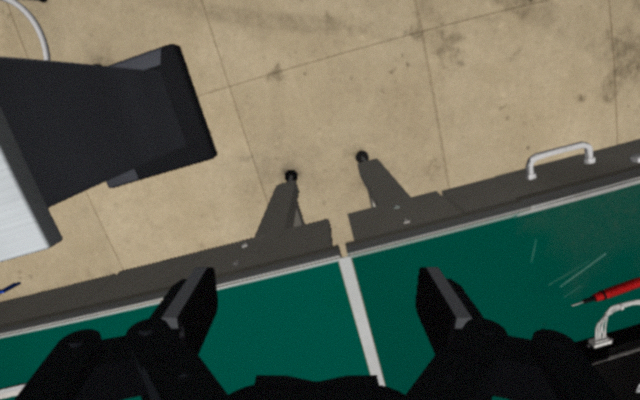

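Top view: the nest holds three aluminium blocks at about (318,190), (325,219) and (335,247). The stand with the gauge is at (218,241), the tray at (402,248), the battery at (281,146) and the oil bottle at (337,146). The coloured blocks (red 262,179 and 270,254; turquoise 267,220; pink 380,198) are decoys, so the three grey ones in the nest are the ones I want. I'll check a close crop.

```bash
cat > h.py <<'E'
import numpy as np, cv2
from scipy.spatial.transform import Rotation as R
from cell import telemetry, grab_frame, camera_info
def K(ci):
    f=200/np.tan(np.radians(ci['vertical_fov'])/2); return np.array([[f,0,ci['cx']],[0,f,ci['cy']],[0,0,1]])
def pose():
    s=telemetry.get_state(); T=np.eye(4); T[:3,:3]=R.from_quat(s['eef_rot']).as_matrix(); T[:3,3]=s['tcp_pos']; return T
def c2w(n,T=None):
    ci=camera_info(n)
    return ci['cam_to_world'] if n!='wrist' else (pose() if T is None else T)@ci['hand_eye']
def rays(n,px):
    ci=camera_info(n); px=np.asarray(px,float).reshape(-1,1,2)
    u=cv2.undistortPoints(px,K(ci),np.array([ci['k1'],0,0,0,0.]))[:,0]
    return np.c_[u,np.ones(len(u))]
def topts(n,px,dep,M):
    r=rays(n,px)*np.asarray(dep)[:,None]; return r@M[:3,:3].T+M[:3,3]
def onplane(n,px,z,M):
    r=rays(n,px)@M[:3,:3].T; t=(z-M[2,3])/r[:,2]; return M[:3,3]+r*t[:,None]
def proj(n,P,M):
    ci=camera_info(n); p=(np.atleast_2d(P)-M[:3,3])@M[:3,:3]
    return cv2.projectPoints(p,np.zeros(3),np.zeros(3),K(ci),np.array([ci['k1'],0,0,0,0.]))[0][:,0]
def cloud(n,d,M):
    v,u=np.mgrid[0:400,0:640]; P=topts(n,np.c_[u.ravel(),v.ravel()],d.ravel(),M).reshape(400,640,3); P[d==0]=np.nan; return P
E
python3 - <<'E'
from h import *
p=np.load('top0p.npy'); d=np.load('top0.npy')
M=c2w('top'); P=cloud('top',d,M)
c=p[120:290,190:440]; cv2.imwrite('pics/crop1.png',cv2.resize(c[:,:,::-1],None,fx=3.2,fy=3.2,interpolation=cv2.INTER_CUBIC))
for n,px in dict(b1=(318,190),b2=(325,219),b3=(335,247),st=(213,232),gtop=(212,240),tray=(402,248),bat=(281,146),oil=(337,146),bench=(300,280)).items(): print(n,P[px[1],px[0]])
E
```

```text
b1 [0.63410104 0.11963475 0.06618923]
b2 [0.56006471 0.10074248 0.06157264]
b3 [0.48928952 0.07480144 0.06546492]
st [0.52375636 0.39271693 0.03900904]
gtop [0.50119898 0.37832218 0.09656208]
tray [ 0.48996993 -0.10671561  0.0071131 ]
bat [0.75546431 0.22017564 0.04467201]
oil [0.75341227 0.07126483 0.05821543]
bench [0.40165445 0.16438949 0.00127829]
```

View pics/crop1.png

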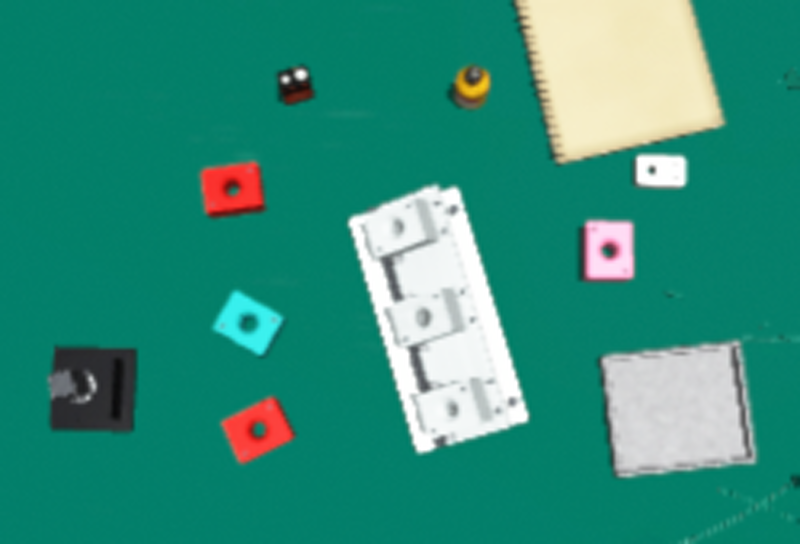

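The crop confirms three white-grey blocks in the nest, with hole mouths at about (314,191), (322,219) and (332,247) in top-view pixels. I'll turn the tool so its x lies along world x, then go above the gauge.

carry_out:
  steps: [0,0,0.1087,0,0,0,0.085,0,0,0.1087,0,0,0,0.085,0,0,0.1087,0,0,0,0.085,0,0,0.1087,0,0,0,0.085,0,0,0.1087,0,0,0,0.085,0,0,0.1087,0,0,0,0.085,0,0,0.1087,0,0,0,0.085,0,0,0.1087,0,0,0,0.085,0,0,0.1087,0,0,0,0.085,0,0,0.1087,0,0,0,0.085,0,0,0.1087,0,0,0,0.085,0,0,0.1087,0,0,0,0.085]

```text
time: 1.15
tcp_pos: [0.1388, 0.5061, 0.231]
eef_rot: [1.0, -0.003, -0.0, 0.0]
contact_force: [0.6, 0.2, -0.5]
grip_width: 0.085
```

carry_out:
  steps: [0,0,0,0.026,0.009,0,0.085,0,0,0,0.026,0.009,0,0.085,0,0,0,0.026,0.009,0,0.085,0,0,0,0.026,0.009,0,0.085,0,0,0,0.026,0.009,0,0.085,0,0,0,0.026,0.009,0,0.085,0,0,0,0.026,0.009,0,0.085,0,0,0,0.026,0.009,0,0.085,0,0,0,0.026,0.009,0,0.085,0,0,0,0.026,0.009,0,0.085,0,0,0,0.026,0.009,0,0.085,0,0,0,0.026,0.009,0,0.085,0,0,0,0.026,0.009,0,0.085,0,0,0,0.023,0.011,0,0.085,0,0,0,0,0,0,0.085]

```text
time: 2.4
tcp_pos: [0.5035, 0.3752, 0.2302]
eef_rot: [1.0, -0.003, 0.0, 0.001]
contact_force: [-0.3, -0.9, -0.7]
grip_width: 0.0848
```

```bash
cat > snap.py <<'E'
from h import *
import sys
def snap(tag,n='wrist'):
    s=telemetry.get_state(); T=pose(); p,d=grab_frame(n); cv2.imwrite(f'pics/{tag}.png',p[:,:,::-1]); np.savez(f'{tag}.npz',p=p,d=d,M=c2w(n,T),T=T)
    np.set_printoptions(precision=4,suppress=True)
    print(s['time'],s['tcp_pos'],R.from_quat(s['eef_rot']).as_matrix().tolist(),s['contact_force'],s['grip_width'])
if __name__=='__main__': snap(sys.argv[1],*(sys.argv[2:]))
E
python3 snap.py w1
```

```text
2.4 [0.5035 0.3752 0.2302] [[0.999985615509633, -0.005315773523913406, 0.000715070390301174], [-0.005314798089574133, -0.999984952686018, -0.0013591625399469315], [0.0007222846306570366, 0.0013553425343421845, -0.9999988206750682]] [-0.3177 -0.8632 -0.6566] 0.08481325652644743
```

View pics/w1.png

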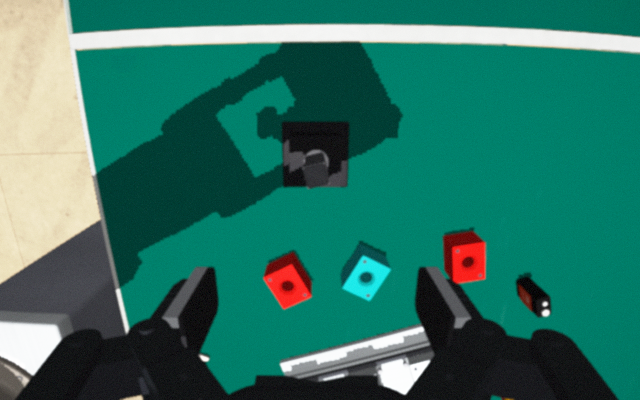

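The stand is at (316,155) and the gauge top at about (317,178). I'll zoom in.

Run:
```python
from h import *
z=np.load('w1.npz'); p=z['p'];M=z['M'];d=z['d']
c=p[110:200,270:365]
c=np.clip(c.astype(float)*2.2,0,255).astype(np.uint8)
cv2.imwrite('pics/w1c.png',cv2.resize(c[:,:,::-1],None,fx=6,fy=6,interpolation=cv2.INTER_NEAREST))
P=cloud('wrist',d,M)
s=P[100:210,260:380].reshape(-1,3)
a=s[(s[:,2]>.085)&(s[:,2]<.11)]
print(len(a),np.nanmedian(a,0),np.nanmin(a,0),np.nanmax(a,0))
print(cv2.minAreaRect((a[:,:2]*1000).astype(np.float32)))
b=s[(s[:,2]>.034)&(s[:,2]<.0415)]; print(len(b),cv2.minAreaRect((b[:,:2]*1000).astype(np.float32)),np.median(b[:,2]))
```

```text
566 [0.50309069 0.38958132 0.09960161] [0.49267518 0.37763564 0.08516047] [0.51363177 0.39885831 0.10176025]
((503.0118408203125, 388.00750732421875), (18.344892501831055, 18.48537254333496), 13.792155265808105)
1855 ((502.3210144042969, 387.8814697265625), (49.873199462890625, 50.19539260864258), 89.65309143066406) 0.039902287053760255
```

View pics/w1c.png

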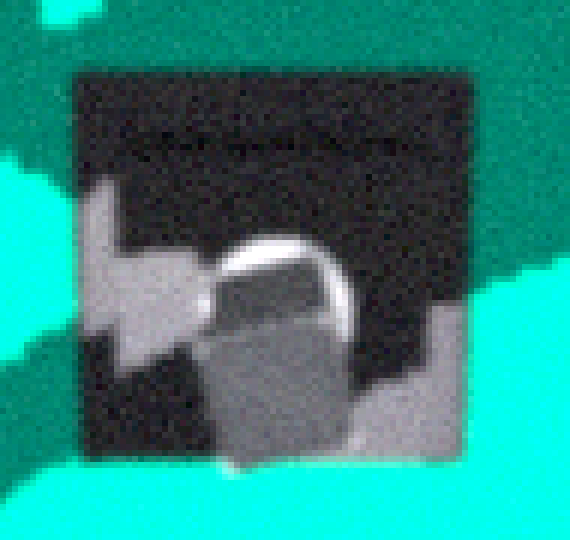

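Depth puts the gauge top at (0.503, 0.388), yaw +13.8°, and the stand centre at (0.5023, 0.3879), top at 0.040. Next: align, descend to TCP z = 0.055 and grip.

carry_out:
  steps: [0,0,0,-0.0005,-0.0128,0,0.085,0,0,-0.082,0,0,0.01,0.085,0,0,-0.082,0,0,0.02,0.085,0,0,-0.082,0,0,0.02,0.085,0,0,0,0,0,0.02,0.06,0,0,0,0,0,0.02,0.06,0,0,0,0,0,0.02,0.06,0,0,0,0,0,0.02,0.06,0,0,0,0,0,0,0.06]

```text
time: 3.2
tcp_pos: [0.4956, 0.391, 0.0972]
eef_rot: [0.992, 0.123, -0.004, 0.001]
contact_force: [-0.9, 0.2, -0.3]
grip_width: 0.0601
```

```bash
python3 snap.py w2
```

```text
3.2 [0.4956 0.391  0.0972] [[0.9697640269940603, 0.24394656204717818, -0.006914247148181784], [0.243926901634546, -0.9697870504467488, -0.0035697961798877996], [-0.007576186853187834, 0.0017752890349645267, -0.9999697244124984]] [-0.9308  0.2426 -0.3441] 0.06012266178345882
```

View pics/w2.png

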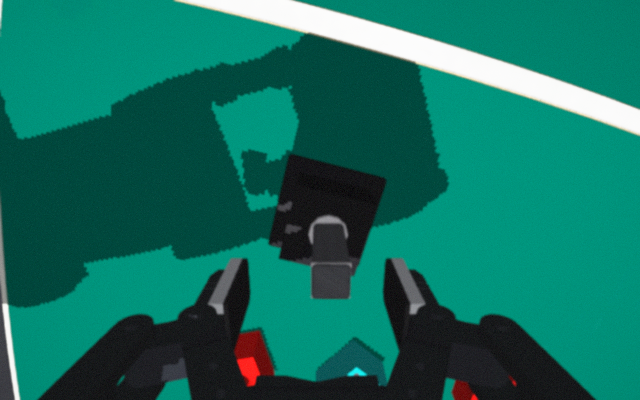

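carry_out:
  steps: [0,0,0,0,0,0,0.06,0,0,0,0,0,0,0.06]

```text
time: 3.42
tcp_pos: [0.4995, 0.3918, 0.103]
eef_rot: [0.992, 0.122, 0.001, -0.001]
contact_force: [-0.7, 0.5, 0.9]
grip_width: 0.0598
```

```bash
cat >> h.py <<'E'
def delta(pos,Rm=None):
    T=pose(); Rc=T[:3,:3]; Rm=Rc if Rm is None else Rm
    np.set_printoptions(precision=4,suppress=True)
    return 'rotvec(tool)',R.from_matrix(Rc.T@Rm).as_rotvec(),'shift(tool now)',Rc.T@(np.asarray(pos)-T[:3,3]),'shift(tool after turn)',Rm.T@(np.asarray(pos)-T[:3,3])
def down(yaw):
    c,s=np.cos(yaw),np.sin(yaw); return np.array([[c,s,0],[s,-c,0],[0,0,-1.]])
E
python3 - <<'E'
from h import *
z=np.load('w2.npz'); p=z['p'];M=z['M'];d=z['d']
P=cloud('wrist',d,M)
s=P[200:310,260:400].reshape(-1,3)
a=s[(s[:,2]>.09)&(s[:,2]<.104)]
print(len(a),cv2.minAreaRect((a[:,:2]*1000).astype(np.float32)),np.median(a[:,2]))
print(pose()); print(delta([.503,.388,.055],down(np.radians(13.8))))
E
```

```text
1699 ((509.6343688964844, 391.12518310546875), (34.754913330078125, 20.249404907226562), 21.063312530517578) 0.09954423443857871
[[ 0.97002699  0.24298657  0.00227163  0.49952918]
 [ 0.24298331 -0.97002912  0.00161822  0.39181052]
 [ 0.00259675 -0.00101775 -0.99999611  0.10304492]
 [ 0.          0.          0.          1.        ]]
('rotvec(tool)', array([-0.001 , -0.0026,  0.0046]), 'shift(tool now)', array([0.0023, 0.0046, 0.048 ]), 'shift(tool after turn)', array([0.0025, 0.0045, 0.048 ]))
```

carry_out:
  steps: [0,0,0,0,0,0,0.06,0,0,0,0,0,0,0.06]

```text
time: 3.58
tcp_pos: [0.4996, 0.3911, 0.1027]
eef_rot: [0.993, 0.122, 0.001, -0.0]
contact_force: [-0.5, -0.2, -0.8]
grip_width: 0.0598
```

```bash
python3 snap.py w3
python3 - <<'E'
from h import *
z=np.load('w3.npz'); p=z['p'];M=z['M'];d=z['d']
P=cloud('wrist',d,M)
P2=P[200:330,280:370]
m=(abs(P2[:,:,2]-.1)<.003).astype(np.uint8); m=cv2.morphologyEx(m,cv2.MORPH_OPEN,np.ones((5,5)))>0
n,l,st,ce=cv2.connectedComponentsWithStats(m.astype(np.uint8)); print(st)
a=P2[m]
print(len(a),cv2.minAreaRect((a[:,:2]*1000).astype(np.float32)),np.median(a,0))
print(delta([.503,.388,.055],down(np.radians(13.8))))
E
```

```text
3.5833 [0.4996 0.3911 0.1027] [[0.9701980142668758, 0.24230605275762132, 0.0018947056846988063], [0.2423040316829432, -0.9701995824925036, 0.0012354600611582333], [0.0021376021149998965, -0.0007395460717866388, -0.9999974418611306]] [-0.523  -0.1818 -0.8002] 0.059765722654343774
[[    0     0    90   130 10403]
 [   23    56    39    35  1297]]
1297 ((502.9153747558594, 388.5946350097656), (18.26919937133789, 18.28754234313965), 13.294578552246094) [0.50261714 0.38944088 0.09973219]
('rotvec(tool)', array([-0.0006, -0.0018,  0.0037]), 'shift(tool now)', array([0.0025, 0.0037, 0.0474]), 'shift(tool after turn)', array([0.0026, 0.0037, 0.0474]))
```

View pics/w3.png

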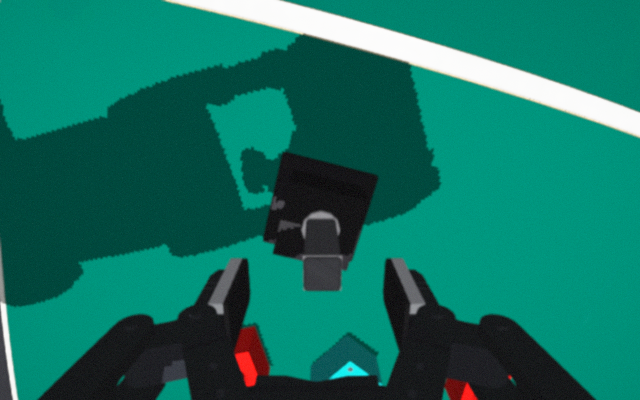

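The gauge top is at (322,272), between the finger tips, which are centred at about 317. Measured again it is (0.5029, 0.3886). I'll correct, descend and grip at 50 N.

carry_out:
  steps: [0,0,0,0.0026,0.0032,0,0.06,0,0,0,0,0,0.012,0.06,0,0,0,0,0,0.012,0.06,0,0,0,0,0,0.012,0.06,0,0,0,0,0,0.0115,0.06,0,0,0,0,0,0,0.06,0,0,0,0,0,0,0.06,0,0,0,0,0,0,0.06]
  force: 50

```text
time: 4.3
tcp_pos: [0.5027, 0.3883, 0.0538]
eef_rot: [0.993, 0.122, 0.0, -0.0]
contact_force: [0.6, 0.5, 0.7]
grip_width: 0.0601
```

```bash
python3 snap.py w4; python3 -c "
from h import *
print(delta([.503,.3885,.055],down(np.radians(13.6))))"
```

```text
4.3 [0.5027 0.3883 0.0538] [[0.9702127566105796, 0.24225441553973967, 7.114491769998341e-05], [0.2422544070284723, -0.9702127550302617, 0.00011068817626268545], [9.58404060557787e-05, -9.015591076551882e-05, -0.999999991343264]] [0.6172 0.4976 0.6761] 0.060081611255711466
('rotvec(tool)', array([-0.0004, -0.001 ,  0.0073]), 'shift(tool now)', array([ 0.0001, -0.0001, -0.0008]), 'shift(tool after turn)', array([ 0.0001, -0.0001, -0.0008]))
```

View pics/w4.png

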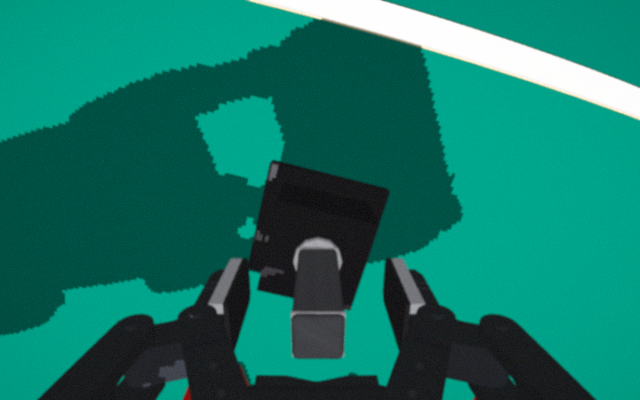

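The gauge stands between the pads, centred at x = 318. Closing.

carry_out:
  steps: [0,0,0,0,0,0,0.03,0,0,0,0,0,0,0.01,0,0,0,0,0,0,0.01,0,0,0,0,0,0,0.01,0,0,0,0,0,0,0.01,0,0,0,0,0,0,0.01,0,0,0,0,0,0,0.01,0,0,0,0,0,0,0.01]
  force: 50

```text
time: 5.02
tcp_pos: [0.5027, 0.3883, 0.0544]
eef_rot: [0.993, 0.122, 0.0, -0.0]
contact_force: [-1.0, -0.4, 4.6]
grip_width: 0.0171
```

carry_out:
  steps: [0,0,0,0,0,-0.008,0.01,0,0,0,0,0,-0.015,0.01,0,0,0,0,0,-0.02,0.01,0,0,0,0,0,-0.025,0.01,0,0,0,0,0,-0.025,0.01,0,0,0,0,0,-0.025,0.01,0,0,0,0,0,-0.025,0.01,0,0,0,0,0,-0.02,0.01,0,0,0,0,0,-0.007,0.01,0,0,0,0,0,0,0.01,0,0,0,0,0,0,0.01]

```text
time: 5.93
tcp_pos: [0.5022, 0.3879, 0.2228]
eef_rot: [0.993, 0.122, -0.001, 0.0]
contact_force: [0.1, 0.1, -1.2]
grip_width: 0.0173
```

```bash
python3 snap.py w5
```

```text
5.9333 [0.5022 0.3879 0.2228] [[0.9702473187140462, 0.2421134891767399, -0.0010949369245984802], [0.24211295271719122, -0.9702478845811194, -0.0006004934854661894], [-0.0012077478078355531, 0.0003175287823252037, -0.9999992202600488]] [ 0.1288  0.0572 -1.158 ] 0.017299405127140115
```

View pics/w5.png

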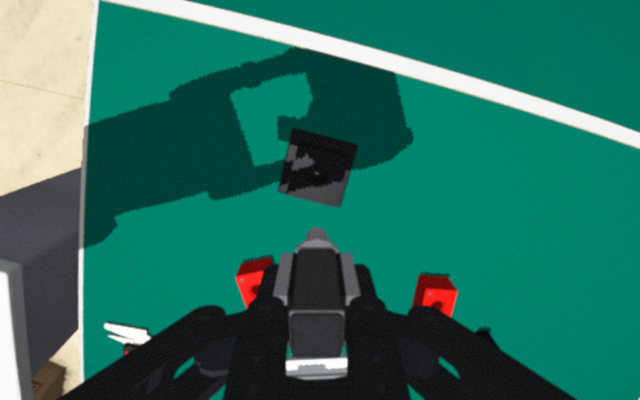

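The gauge is held straight, with the pin end visible at (317,232). Now the nest geometry from the first top depth picture.

Run:
```python
from h import *
np.set_printoptions(precision=4,suppress=True)
d=np.load('top0.npy');M=c2w('top');P=cloud('top',d,M)
H=[]
n=None
for (u,v) in [(314.4,190.6),(322.5,219.1),(331.9,247.5)]:
    # face plane from pixels in annulus
    vv,uu=np.mgrid[int(v)-7:int(v)+8,int(u)-7:int(u)+8]; r=np.hypot(uu-u,vv-v); m=(r>4)&(r<7)
    Q=P[vv[m],uu[m]]; c=np.median(Q,0)
    for _ in range(4):
        k=np.ones(len(Q),bool) if _==0 else abs((Q-c)@nn)<.002
        c=Q[k].mean(0); nn=np.linalg.svd(Q[k]-c)[2][2]; nn*=np.sign(nn[2])
    ray=(rays('top',[(u,v)])@M[:3,:3].T)[0]; t=((c-M[:3,3])@nn)/(ray@nn); h=M[:3,3]+t*ray
    H.append(h); print(h,nn,np.degrees(np.arccos(nn[2])),k.sum())
H=np.array(H); dy=H[0]-H[2]; print(np.linalg.norm(H[0]-H[1]),np.linalg.norm(H[1]-H[2]),dy[2],np.degrees(np.arctan2(dy[1],dy[0])))
yj=dy*[1,1,0]; yj/=np.linalg.norm(yj); xj=np.cross(yj,[0,0,1]); a=np.radians(25); nrm=np.cos(a)*np.array([0,0,1])-np.sin(a)*xj
Rm=np.c_[yj,np.cross(-nrm,yj),-nrm]; print(Rm)
np.savez('jig0.npz',H=H,Rm=Rm,n=nrm)
print(delta(H[1]+nrm*.11,Rm))
```

```text
[0.633  0.1289 0.0628] [-0.0922  0.4018  0.9111] 24.34448326536622 83
[0.5597 0.1071 0.0622] [-0.1598  0.4636  0.8715] 29.367282324413086 74
[0.488  0.0825 0.0636] [-0.0949  0.4347  0.8955] 26.42190014164573 81
0.07646720671065291 0.0758264439639839 -0.0007702999540605271 17.7308020743215
[[ 0.9525  0.276   0.1287]
 [ 0.3045 -0.8633 -0.4025]
 [-0.      0.4226 -0.9063]]
('rotvec(tool)', array([-0.4355,  0.0169, -0.0633]), 'shift(tool now)', array([-0.0147,  0.2398,  0.0604]), 'shift(tool after turn)', array([-0.0304,  0.1906,  0.1553]))
```

carry_out:
  steps: [0,0,0,-0.001,0.02,0,0.01,0,0,0,-0.001,0.02,0,0.01,0,0,0,-0.001,0.02,0,0.01,0,0,0,-0.001,0.02,0,0.01,0,0,0,-0.001,0.02,0,0.01,0,0,0,-0.001,0.02,0,0.01,0,0,0,-0.001,0.02,0,0.01,0,0,0,-0.001,0.02,0,0.01,0,0,0,-0.001,0.02,0,0.01,0,0,0,-0.001,0.02,0,0.01,0,0,0,-0.001,0.02,0,0.01,0,0,0,-0.001,0.02,0,0.01,0,0,0,0,0,0,0.01]

```text
time: 7.07
tcp_pos: [0.5489, 0.149, 0.2218]
eef_rot: [0.993, 0.121, -0.002, 0.001]
contact_force: [1.0, -0.2, -0.9]
grip_width: 0.0171
```

carry_out:
  steps: [-0.0545,0.002,-0.008,0,0,0,0.01,-0.0545,0.002,-0.008,0,0,0,0.01,-0.0545,0.002,-0.008,0,0,0,0.01,-0.0545,0.002,-0.008,0,0,0,0.01,-0.0545,0.002,-0.008,0,0,0,0.01,-0.0545,0.002,-0.008,0,0,0,0.01,-0.0545,0.002,-0.008,0,0,0,0.01,-0.0545,0.002,-0.008,0,0,0,0.01,0,0,0,0,0,0,0.01,0,0,0,0,0,0,0.01,0,0,0,0,0,0,0.01]

```text
time: 7.98
tcp_pos: [0.5488, 0.1526, 0.2231]
eef_rot: [0.965, 0.151, 0.034, 0.213]
contact_force: [-0.4, -0.7, -1.3]
grip_width: 0.0178
```

```bash
python3 snap.py w6; python3 -c "
from h import *
z=np.load('jig0.npz');print(delta(z['H'][1]+z['n']*.11,z['Rm']))"
```

```text
7.9833 [0.5488 0.1526 0.2231] [[0.9522971745519877, 0.27652184026415916, 0.1290959457040557], [0.30517144000629426, -0.8638546278731909, -0.4007812047820555], [0.000695373846493888, 0.421059204576974, -0.9070328895339022]] [-0.4216 -0.6517 -1.3106] 0.017815035528946886
('rotvec(tool)', array([-0.0014, -0.0013, -0.0006]), 'shift(tool now)', array([-0.0037, -0.0262,  0.0557]), 'shift(tool after turn)', array([-0.0036, -0.0263,  0.0557]))
```

View pics/w6.png

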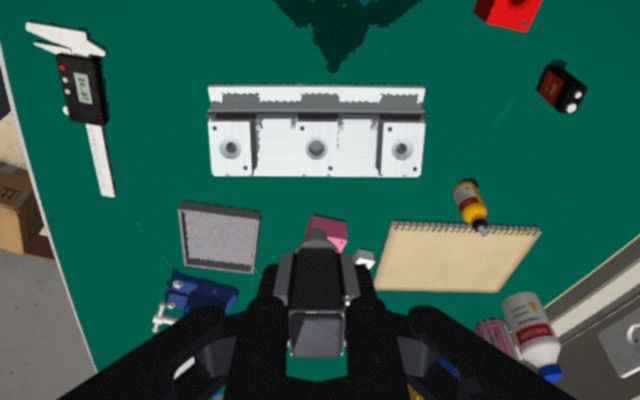

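The wrist view is perpendicular to the blocks, with hole mouths at (231,148), (316,148) and (401,148), and the pin end at (317,232).

Run:
```python
from h import *
z=np.load('w6.npz'); p=z['p'];M=z['M'];d=z['d']
a=cv2.resize(p[110:185,195:440,::-1],None,fx=3.2,fy=3.2,interpolation=cv2.INTER_CUBIC)
b=cv2.resize(p[220:260,275:360,::-1],None,fx=8,fy=8,interpolation=cv2.INTER_NEAREST)
b=np.clip(b*2.5,0,255).astype(np.uint8)
c=np.zeros((a.shape[0]+b.shape[0],max(a.shape[1],b.shape[1]),3),np.uint8); c[:a.shape[0],:a.shape[1]]=a; c[a.shape[0]:,:b.shape[1]]=b
cv2.imwrite('pics/w6c.png',c)
np.set_printoptions(precision=4,suppress=True)
P=cloud('wrist',d,M)
H=[]
for (u,v) in [(231,148),(316,148),(401,148)]:
    vv,uu=np.mgrid[v-16:v+17,u-16:u+17]; r=np.hypot(uu-u,vv-v); m=(r>13)&(r<16)
    Q=P[vv[m],uu[m]]; c=np.median(Q,0); k=np.ones(len(Q),bool)
    for _ in range(4):
        c=Q[k].mean(0); nn=np.linalg.svd(Q[k]-c)[2][2]; nn*=np.sign(nn[2]); k=abs((Q-c)@nn)<.0015
    # countersink: pixels below plane
    disp=(P[vv,uu]-c)@nn
    mk=((disp<-.0015)&(r<16)).astype(np.uint8)
    g=cv2.cvtColor(p,cv2.COLOR_RGB2GRAY)[vv,uu]; face=np.median(g[m])
    mg=((g<face*.88)&(r<14)).astype(np.uint8)
    def big(x):
        n,l,s,ce=cv2.connectedComponentsWithStats(x); i=1+np.argmax(s[1:,4]); return ce[i]+[u-16,v-16],s[i]
    print('depth',big(mk),'gray',big(mg),'plane',nn,np.degrees(np.arccos(nn[2])),k.sum())
    for cc in (big(mk)[0],big(mg)[0]):
        ray=(rays('wrist',[cc])@M[:3,:3].T)[0]; t=((c-M[:3,3])@nn)/(ray@nn); print('   ',M[:3,3]+t*ray)
```

```text
Traceback (most recent call last):
numpy.linalg.LinAlgError: SVD did not converge
```

View pics/w6c.png

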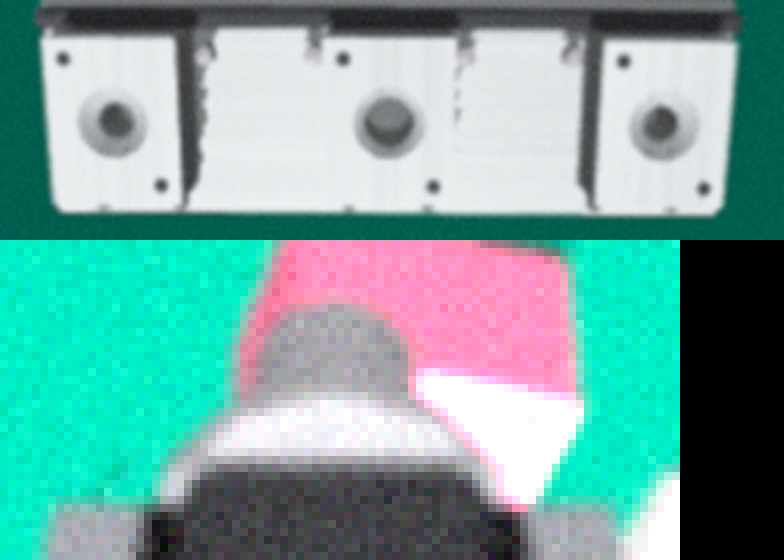

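The middle bore (316,148) looks clearly wider than the other two, so I'll try it first. Fixing the measurement (missing depth).

```bash
cat > holes.py <<'E'
from h import *
import sys
np.set_printoptions(precision=4,suppress=True)
def holes(tag,cs,R0=13,R1=16):
    z=np.load(tag+'.npz'); p=z['p'];M=z['M'];d=z['d']; P=cloud('wrist',d,M); out=[]
    for (u,v) in cs:
        vv,uu=np.mgrid[v-R1:v+R1+1,u-R1:u+R1+1]; r=np.hypot(uu-u,vv-v); m=(r>R0)&(r<R1)
        Q=P[vv[m],uu[m]]; Q=Q[np.isfinite(Q[:,0])]; c=np.median(Q,0); k=np.linalg.norm(Q-c,axis=1)<.03
        for _ in range(4):
            c=Q[k].mean(0); nn=np.linalg.svd(Q[k]-c)[2][2]; nn*=np.sign(nn[2]); k=abs((Q-c)@nn)<.0015
        g=cv2.GaussianBlur(cv2.cvtColor(p,cv2.COLOR_RGB2GRAY),(3,3),0)[vv,uu]; face=np.median(g[m])
        mg=((g<face*.9)&(r<R0)).astype(np.uint8)
        n,l,s,ce=cv2.connectedComponentsWithStats(mg); i=1+np.argmax(s[1:,4])
        cnt=max(cv2.findContours((l==i).astype(np.uint8),cv2.RETR_EXTERNAL,cv2.CHAIN_APPROX_NONE)[0],key=len)
        e=cv2.fitEllipse(cnt); cc=np.array(e[0])+[u-R1,v-R1]
        ray=(rays('wrist',[cc])@M[:3,:3].T)[0]; t=((c-M[:3,3])@nn)/(ray@nn); h=M[:3,3]+t*ray; out.append(h)
        print('px',cc,e[1],'bbox',s[i],'n',nn,np.degrees(np.arccos(nn[2])),k.sum(),'H',h)
    return np.array(out)
E
python3 - <<'E'
from holes import *
H=holes('w6',[(231,148),(316,148),(401,148)])
print(H-np.load('jig0.npz')['H'][::-1], np.diff(H,axis=0), np.linalg.norm(np.diff(H,axis=0),axis=1))
dy=H[2]-H[0]; print(np.degrees(np.arctan2(dy[1],dy[0])),dy)
np.save('H6.npy',H)
z=np.load('w6.npz'); T=z['T'];M=z['M'];d=z['d']
print('proj tip edges', proj('wrist',(T@np.array([[0,0,.0414,1],[0,-.006,.0414,1],[.006,0,.0414,1],[-.006,0,.0414,1],[0,.006,.0414,1],[0,-.006,.0184,1]]).T).T[:,:3],M))
P=cloud('wrist',d,M); Pt=(P-T[:3,3])@T[:3,:3]
for v in range(226,246,2): print(v,Pt[v,308:328:3].round(4).tolist()[3], d[v,317])
E
```

```text
px [229.7211 149.5448] (18.520984649658203, 21.428451538085938) bbox [  4   8  22  20 339] n [-0.1258  0.4108  0.903 ] 25.44699774447557 254 H [0.489  0.0889 0.0626]
px [316.0416 148.9372] (20.56580352783203, 21.551881790161133) bbox [  5   6  23  22 375] n [-0.1306  0.4048  0.905 ] 25.17248196470205 253 H [0.5614 0.1122 0.0623]
px [401.8147 150.8341] (18.3337459564209, 20.717504501342773) bbox [  7   9  21  20 323] n [-0.1209  0.4054  0.9061] 25.027376497540544 257 H [0.634  0.1339 0.0627]
[[ 0.001   0.0064 -0.001 ]
 [ 0.0017  0.0051  0.0001]
 [ 0.0011  0.005  -0.0001]] [[ 0.0724  0.0233 -0.0004]
 [ 0.0726  0.0217  0.0004]] [0.0761 0.0758]
17.257023374760976 [0.1451 0.0451 0.0001]
proj tip edges [[316.6329 235.4929]
 [316.6391 225.7229]
 [327.1443 235.4935]
 [306.1214 235.4878]
 [316.6267 245.0714]
 [316.68   242.7644]]
226 [0.0007, 0.0837, 0.264] 0.43741962
228 [0.0002, -0.0058, 0.0384] 0.1952419
230 [0.0002, -0.0057, 0.0358] 0.19272
232 [0.0002, -0.0057, 0.033] 0.19008663
234 [0.0002, -0.0059, 0.0299] 0.18708824
236 [0.0002, -0.006, 0.0269] 0.18420823
238 [0.0001, -0.0116, 0.0116] 0.1679755
240 [0.0001, -0.0115, 0.0094] 0.16587591
242 [0.0001, -0.0105, 0.0095] 0.16626309
244 [0.0001, -0.0093, 0.0099] 0.1670282
```

Run:
```python
from h import *
H=np.load('H6.npy'); y=np.radians(17.26); yj=np.array([np.cos(y),np.sin(y),0]); xj=np.cross(yj,[0,0,1]); a=np.radians(25); n=np.array([0,0,np.cos(a)])-np.sin(a)*xj
Rm=np.c_[yj,np.cross(-n,yj),-n]; np.savez('jig.npz',H=H,Rm=Rm,n=n); print(n)
print(delta(H[1]+n*.076,Rm))
```

```text
[-0.12539433  0.40358699  0.90630779]
('rotvec(tool)', array([-0.0014, -0.0048,  0.0069]), 'shift(tool now)', array([-0.0003, -0.03  ,  0.0878]), 'shift(tool after turn)', array([-0.0001, -0.0302,  0.0878]))
```

carry_out:
  steps: [-0.0014,-0.0048,0.007,0,-0.005,0.01,0.01,0,0,0,0,-0.005,0.015,0.01,0,0,0,0,-0.005,0.015,0.01,0,0,0,0,-0.005,0.015,0.01,0,0,0,0,-0.005,0.015,0.01,0,0,0,0,-0.005,0.01,0.01,0,0,0,0,0,0.008,0.01,0,0,0,0,0,0,0.01,0,0,0,0,0,0,0.01,0,0,0,0,0,0,0.01]

```text
time: 8.87
tcp_pos: [0.5526, 0.1428, 0.1322]
eef_rot: [0.965, 0.146, 0.034, 0.214]
contact_force: [-0.4, 0.2, -0.7]
grip_width: 0.0171
```

```bash
python3 snap.py w7
python3 - <<'E'
from h import *
z=np.load('jig.npz'); print(delta(z['H'][1]+z['n']*.041,z['Rm']))
w=np.load('w7.npz'); print(proj('wrist',z['H'],w['M']))
p=w['p']; cv2.imwrite('pics/w7c.png',cv2.resize(p[120:270,230:400,::-1],None,fx=4,fy=4,interpolation=cv2.INTER_CUBIC))
E
```

```text
8.8667 [0.5526 0.1428 0.1322] [[0.9549334058141435, 0.2680502461781621, 0.12748041411929523], [0.29681333187191117, -0.8652619078081646, -0.40400950102599087], [0.002009100120702975, 0.42364005525918125, -0.9058283872217204]] [-0.3927  0.2178 -0.6597] 0.01711197978897956
('rotvec(tool)', array([ 0.0011, -0.0023, -0.0007]), 'shift(tool now)', array([-0.0008, -0.0007,  0.036 ]), 'shift(tool after turn)', array([-0.0007, -0.0007,  0.036 ]))
[[202.119  214.4062]
 [315.3325 213.1617]
 [428.1395 214.2492]]
```

View pics/w7c.png

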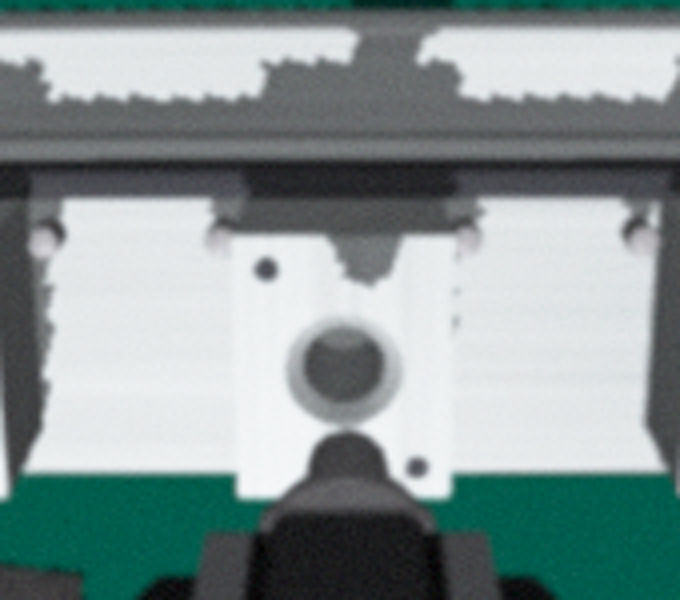

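The countersink circle spans (301–330, 199–226) px, centred at (316.0, 212.8), and my prediction was (315.3, 213.2). They agree to within a pixel. I'll compute the final shift from this closer view.

Run:
```python
from h import *
np.set_printoptions(precision=4,suppress=True)
z=np.load('jig.npz'); w=np.load('w7.npz'); M=w['M'];T=w['T'];n=z['n'];H1=z['H'][1]
P=cloud('wrist',w['d'],M)
Q=P[185:230,291:297].reshape(-1,3); Q=np.r_[Q,P[185:230,335:340].reshape(-1,3)]; Q=Q[np.isfinite(Q[:,0])]
off=np.median((Q-H1)@n); print('face offset along n',off)
ray=(rays('wrist',[(316.0,212.8)])@M[:3,:3].T)[0]; t=((H1+off*n-M[:3,3])@n)/(ray@n); h=M[:3,3]+t*ray; print(h,h-H1)
print('hole in tool',T[:3,:3].T@(h-T[:3,3]))
Pt=(P-T[:3,3])@T[:3,:3]
for v in range(226,240,2):
    row=Pt[v,300:336]; ok=(row[:,2]<.045)&(row[:,2]>.02); print(v,row[ok][:,0].min() if ok.any() else None,row[ok][:,0].max() if ok.any() else None,Pt[v,317])
np.save('h1.npy',h); print(delta(h+n*.041,z['Rm']))
```

```text
face offset along n 6.587095876840833e-05
[0.5617 0.1126 0.0622] [ 0.0003  0.0004 -0.0001]
hole in tool [-0.0004 -0.0011  0.0767]
226 None None [0.0003 0.0085 0.0769]
228 -0.00261972898837293 0.00245099756221845 [ 0.0002 -0.006   0.0379]
230 -0.003734658341076717 0.004128050238519766 [ 0.0002 -0.0052  0.037 ]
232 -0.004888727871745032 0.005307297936909976 [ 0.0002 -0.0056  0.0331]
234 -0.005460900612310018 0.005192381183882959 [ 0.0002 -0.0052  0.0314]
236 -0.005340563287263427 0.005868669495230569 [ 0.0002 -0.0058  0.0273]
238 -0.0052495380176083095 0.005753448989575489 [ 0.0001 -0.0117  0.0115]
('rotvec(tool)', array([ 0.0011, -0.0023, -0.0007]), 'shift(tool now)', array([-0.0004, -0.001 ,  0.0359]), 'shift(tool after turn)', array([-0.0003, -0.001 ,  0.0359]))
```

carry_out:
  steps: [0.001,-0.002,0,-0.0005,-0.0012,0.005,0.01,0,0,0,0,0,0.01,0.01,0,0,0,0,0,0.01,0.01,0,0,0,0,0,0.005,0.01,0,0,0,0,0,0,0.01,0,0,0,0,0,0,0.01]
  force: 50

```text
time: 9.42
tcp_pos: [0.5548, 0.1311, 0.1031]
eef_rot: [0.965, 0.146, 0.031, 0.214]
contact_force: [0.6, -0.9, -1.0]
grip_width: 0.0179
```

Run:
```python
from h import *
z=np.load('jig.npz'); print(delta(np.load('h1.npy')+z['n']*.041,z['Rm']))
```

```text
('rotvec(tool)', array([0.0003, 0.0028, 0.0003]), 'shift(tool now)', array([0.0011, 0.0006, 0.0044]), 'shift(tool after turn)', array([0.0011, 0.0006, 0.0044]))
```

carry_out:
  steps: [0,0.0025,0,0.001,0.0004,0.002,0.01,0,0,0,0,0,0,0.01,0,0,0,0,0,0,0.01]

```text
time: 9.67
tcp_pos: [0.5565, 0.1307, 0.1023]
eef_rot: [0.965, 0.147, 0.033, 0.214]
contact_force: [-0.4, -0.1, -0.3]
grip_width: 0.017
```

Run:
```python
from h import *
z=np.load('jig.npz'); print(delta(np.load('h1.npy')+z['n']*.041,z['Rm']))
```

```text
('rotvec(tool)', array([ 0.0002, -0.0015,  0.    ]), 'shift(tool now)', array([-0.0004,  0.0002,  0.0033]), 'shift(tool after turn)', array([-0.0004,  0.0002,  0.0033]))
```

carry_out:
  steps: [0,-0.001,0,-0.0003,0,0.002,0.01,0,0,0,0,0,0.002,0.01,0,0,0,0,0,0.001,0.01,0,0,0,0,0,0.001,0.01,0,0,0,0,0,0,0.01]

```text
time: 10.08
tcp_pos: [0.5567, 0.128, 0.0964]
eef_rot: [0.965, 0.147, 0.032, 0.214]
contact_force: [-0.7, 0.2, -2.3]
grip_width: 0.0174
```

```bash
cat > chk.py <<'E'
from h import *
z=np.load('jig.npz'); print(delta(np.load('h1.npy')+z['n']*.041,z['Rm']))
s=telemetry.get_state(); print('F tool',pose()[:3,:3].T@s['contact_force'],'M',pose()[:3,:3].T@s['moment'])
E
python3 chk.py
```

```text
('rotvec(tool)', array([0.0002, 0.0004, 0.0003]), 'shift(tool now)', array([ 0.0003,  0.0003, -0.0032]), 'shift(tool after turn)', array([ 0.0003,  0.0003, -0.0032]))
F tool [-0.5712 -1.3351  1.892 ] M [ 0.2759  0.0263 -0.0227]
```

Tip 3 mm in, no force. Continuing in small steps.

carry_out:
  steps: [0,0,0,0.0002,0.0002,0.001,0.01,0,0,0,0,0,0.001,0.01,0,0,0,0,0,0.001,0.01,0,0,0,0,0,0.001,0.01,0,0,0,0,0,0,0.01]

```text
time: 10.5
tcp_pos: [0.5574, 0.1263, 0.0929]
eef_rot: [0.965, 0.147, 0.032, 0.214]
contact_force: [-0.5, -0.9, -1.0]
grip_width: 0.0172
```

```bash
python3 chk.py
```

```text
('rotvec(tool)', array([0.0002, 0.0003, 0.0002]), 'shift(tool now)', array([ 0.    ,  0.    , -0.0072]), 'shift(tool after turn)', array([ 0.    ,  0.    , -0.0072]))
F tool [-0.7312  0.2523  1.2026] M [ 0.2378 -0.0065  0.0053]
```

It is 7.2 mm deep with no resistance, past the 5 mm stop of the wrong bores. Going on.

carry_out:
  steps: [0,0,0,0,0,0.002,0.01,0,0,0,0,0,0.002,0.01,0,0,0,0,0,0.002,0.01,0,0,0,0,0,0.002,0.01,0,0,0,0,0,0.002,0.01,0,0,0,0,0,0,0.01]

```text
time: 11.0
tcp_pos: [0.5586, 0.1221, 0.0835]
eef_rot: [0.965, 0.147, 0.032, 0.214]
contact_force: [-0.7, -0.3, -1.0]
grip_width: 0.0176
```

```bash
python3 chk.py
```

```text
('rotvec(tool)', array([0.0002, 0.0008, 0.0003]), 'shift(tool now)', array([ 0.0002,  0.0001, -0.0175]), 'shift(tool after turn)', array([ 0.0002,  0.0001, -0.0175]))
F tool [-0.7354 -0.3043  0.9469] M [ 0.2722 -0.0013  0.005 ]
```

carry_out:
  steps: [0,0,0,0.0002,0,0.002,0.01,0,0,0,0,0,0.002,0.01,0,0,0,0,0,0.002,0.01,0,0,0,0,0,0.002,0.01,0,0,0,0,0,0,0.01,0,0,0,0,0,0,0.01,0,0,0,0,0,0,0.01,0,0,0,0,0,0,0.01]

```text
time: 11.67
tcp_pos: [0.56, 0.1192, 0.0769]
eef_rot: [0.965, 0.147, 0.033, 0.214]
contact_force: [1.2, -0.2, -1.0]
grip_width: 0.0175
```

```bash
python3 chk.py; python3 snap.py w8
```

```text
('rotvec(tool)', array([ 0.0002, -0.0002,  0.0001]), 'shift(tool now)', array([-0.0003,  0.    , -0.0249]), 'shift(tool after turn)', array([-0.0003,  0.    , -0.0249]))
F tool [1.064  0.1046 1.1459] M [ 0.2932 -0.0585 -0.0074]
11.6667 [0.56   0.1192 0.0769] [[0.954905329554053, 0.26900936554885974, 0.12565736284144113], [0.2969104112495809, -0.8653694073748917, -0.4037078107632227], [0.00013885557385596992, 0.4228117193581905, -0.9062175404904171]] [ 1.1881 -0.2372 -0.9941] 0.017524864241097997
```

View pics/w8.png

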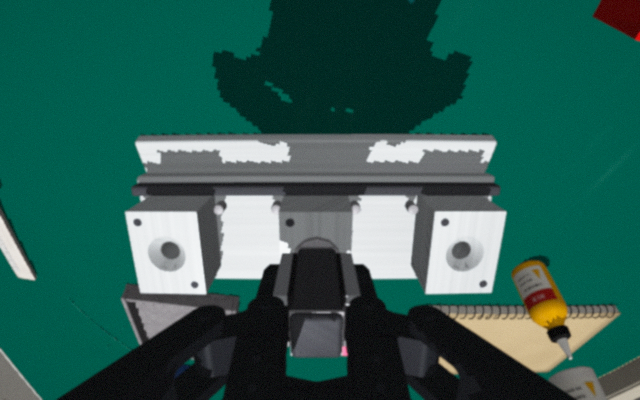

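The pin is in the bore: only the collar shows above the face at (318,240), and the two neighbours are unmoved. I'll lower it until the collar almost lands, dwell, then withdraw straight.

carry_out:
  steps: [0,0,0,0,0,0.001,0.01,0,0,0,0,0,0.0008,0.01,0,0,0,0,0,0,0.01,0,0,0,0,0,0,0.01,0,0,0,0,0,0,0.01,0,0,0,0,0,0,0.01]

```text
time: 12.22
tcp_pos: [0.5602, 0.1185, 0.0751]
eef_rot: [0.965, 0.147, 0.032, 0.214]
contact_force: [-0.9, -1.1, -0.9]
grip_width: 0.0175
```

```bash
python3 chk.py
```

```text
('rotvec(tool)', array([ 0.0002, -0.    ,  0.0002]), 'shift(tool now)', array([-0.0003,  0.    , -0.0267]), 'shift(tool after turn)', array([-0.0003,  0.    , -0.0267]))
F tool [-1.1663  0.3805  1.1632] M [ 0.2708 -0.0458 -0.0045]
```

carry_out:
  steps: [0,0,0,0,0,-0.003,0.01,0,0,0,0,0,-0.005,0.01,0,0,0,0,0,-0.006,0.01,0,0,0,0,0,-0.008,0.01,0,0,0,0,0,-0.01,0.01,0,0,0,0,0,-0.015,0.01,0,0,0,0,0,-0.02,0.01,0,0,0,0,0,-0.02,0.01,0,0,0,0,0,-0.02,0.01,0,0,0,0,0,-0.015,0.01,0,0,0,0,0,0,0.01]

```text
time: 13.13
tcp_pos: [0.546, 0.1698, 0.1898]
eef_rot: [0.965, 0.147, 0.036, 0.213]
contact_force: [-0.3, -0.6, -1.9]
grip_width: 0.0173
```

```bash
python3 snap.py w9
python3 - <<'E'
from h import *
print(delta([.5023,.3879,.18],down(np.radians(13.8))))
E
```

```text
13.1333 [0.546  0.1698 0.1898] [[0.9543583176586926, 0.2679053940519003, 0.13201098951816936], [0.2985839253254562, -0.8660781665155045, -0.4009441968932643], [0.006916722700280972, 0.42206078865850394, -0.9065411461285414]] [-0.2943 -0.563  -1.9214] 0.017291778240361908
('rotvec(tool)', array([ 0.4357, -0.0176,  0.0601]), 'shift(tool now)', array([ 0.0241, -0.2045, -0.0866]), 'shift(tool after turn)', array([ 0.0103, -0.223 ,  0.0078]))
```

View pics/w9.png

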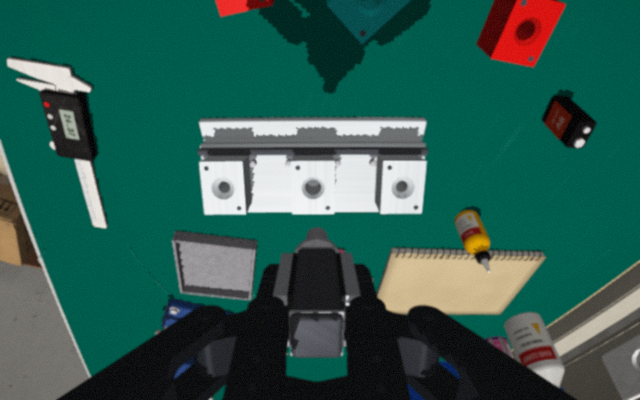

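All three blocks sit as before, holes at (224,187), (313,187), (402,187). Taking the gauge back to the stand.

carry_out:
  steps: [0.0545,-0.0022,0.0075,0,0,0,0.01,0.0545,-0.0022,0.0075,0,0,0,0.01,0.0545,-0.0022,0.0075,0,0,0,0.01,0.0545,-0.0022,0.0075,0,0,0,0.01,0.0545,-0.0022,0.0075,0,0,0,0.01,0.0545,-0.0022,0.0075,0,0,0,0.01,0.0545,-0.0022,0.0075,0,0,0,0.01,0.0545,-0.0022,0.0075,0,0,0,0.01,0,0,0,0,0,0,0.01]

```text
time: 13.93
tcp_pos: [0.545, 0.1658, 0.1848]
eef_rot: [0.993, 0.118, -0.003, -0.0]
contact_force: [-0.3, -1.3, -1.7]
grip_width: 0.0176
```

carry_out:
  steps: [0,0,0,0.001,-0.019,0,0.01,0,0,0,0.001,-0.02,0,0.01,0,0,0,0.001,-0.02,0,0.01,0,0,0,0.001,-0.02,0,0.01,0,0,0,0.001,-0.02,0,0.01,0,0,0,0.001,-0.02,0,0.01,0,0,0,0.001,-0.02,0,0.01,0,0,0,0.001,-0.02,0,0.01,0,0,0,0.001,-0.02,0,0.01,0,0,0,0.001,-0.02,0,0.01,0,0,0,0,-0.018,0,0.01,0,0,0,0,-0.006,0,0.01,0,0,0,0,0,0,0.01,0,0,0,0,0,0,0.01]

```text
time: 15.1
tcp_pos: [0.5015, 0.3862, 0.1849]
eef_rot: [0.993, 0.12, -0.002, 0.001]
contact_force: [-0.1, -0.1, -0.8]
grip_width: 0.0172
```

```bash
python3 snap.py w10
python3 - <<'E'
from h import *
print(delta([.5023,.3879,.10],down(np.radians(13.8))))
z=np.load('w10.npz'); p=z['p'];M=z['M'];d=z['d']
P=cloud('wrist',d,M)
m=(abs(P[:,:,2]-.0395)<.0025).astype(np.uint8); m=cv2.morphologyEx(m,cv2.MORPH_OPEN,np.ones((3,3)))
n,l,s,c=cv2.connectedComponentsWithStats(m); i=1+np.argmax(s[1:,4]); a=P[l==i]; print(s[i],cv2.minAreaRect((a[:,:2]*1000).astype(np.float32)),np.median(a[:,2]))
E
```

```text
15.1 [0.5015 0.3862 0.1849] [[0.9712915678074233, 0.2378529439929442, -0.004320571731486743], [0.23784032053845255, -0.9712988659061278, -0.0032396011538830516], [-0.0049671150946731715, 0.002118991118299623, -0.9999854187158316]] [-0.1459 -0.0556 -0.8345] 0.01716664827071343
('rotvec(tool)', array([ 0.0018,  0.0048, -0.0016]), 'shift(tool now)', array([ 0.0015, -0.0021,  0.0851]), 'shift(tool after turn)', array([ 0.001 , -0.0019,  0.0851]))
[ 285  150   70   69 3029] ((502.46026611328125, 387.76324462890625), (50.444297790527344, 50.15164566040039), 89.6961669921875) 0.03994609430330426
```

View pics/w10.png

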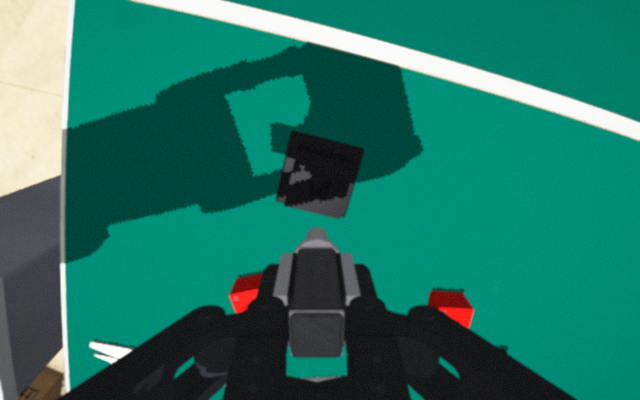

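The stand is empty, with its top face at px (285–355, 150–218), centre (0.5024, 0.3878), matching before. Descending to just above it.

carry_out:
  steps: [0.0018,0.0048,-0.0016,0.001,-0.0019,0.01,0.01,0,0,0,0,0,0.015,0.01,0,0,0,0,0,0.02,0.01,0,0,0,0,0,0.02,0.01,0,0,0,0,0,0.015,0.01,0,0,0,0,0,0.005,0.01,0,0,0,0,0,0,0.01,0,0,0,0,0,0,0.01]

```text
time: 15.82
tcp_pos: [0.5029, 0.3884, 0.1012]
eef_rot: [0.993, 0.12, 0.001, -0.001]
contact_force: [0.4, 0.1, -1.5]
grip_width: 0.0173
```

```bash
python3 -c "
from h import *
print(delta([.5024,.3879,.0555],down(np.radians(13.8))))"
```

```text
('rotvec(tool)', array([-0.0012, -0.0014, -0.0006]), 'shift(tool now)', array([-0.0006,  0.0004,  0.0457]), 'shift(tool after turn)', array([-0.0006,  0.0004,  0.0457]))
```

carry_out:
  steps: [-0.001,-0.001,0,-0.0005,0.0003,0.008,0.01,0,0,0,0,0,0.01,0.01,0,0,0,0,0,0.01,0.01,0,0,0,0,0,0.01,0.01,0,0,0,0,0,0.004,0.01,0,0,0,0,0,0.002,0.01,0,0,0,0,0,0,0.01,0,0,0,0,0,0,0.01]

```text
time: 16.48
tcp_pos: [0.5019, 0.3886, 0.0566]
eef_rot: [0.993, 0.12, -0.0, -0.0]
contact_force: [0.0, 0.7, -0.5]
grip_width: 0.0175
```

```bash
python3 -c "
from h import *
print(delta([.5024,.3879,.0545],down(np.radians(13.8))))"
```

```text
('rotvec(tool)', array([-0.0003,  0.0001,  0.0003]), 'shift(tool now)', array([0.0003, 0.0008, 0.0021]), 'shift(tool after turn)', array([0.0003, 0.0008, 0.0021]))
```

Pin in the stand hole, no force. Lowering the last 2 mm, then opening.

carry_out:
  steps: [0,0,0,0.0003,0.0006,0.001,0.01,0,0,0,0,0,0.001,0.01,0,0,0,0,0,0,0.01,0,0,0,0,0,0,0.03,0,0,0,0,0,0,0.06,0,0,0,0,0,0,0.06,0,0,0,0,0,0,0.06,0,0,0,0,0,0,0.06,0,0,0,0,0,0,0.06]

```text
time: 17.23
tcp_pos: [0.5022, 0.388, 0.0546]
eef_rot: [0.993, 0.12, -0.0, -0.0]
contact_force: [-0.3, 0.1, 0.1]
grip_width: 0.0599
```

carry_out:
  steps: [0,0,0,0,0,-0.01,0.06,0,0,0,0,0,-0.02,0.06,0,0,0,0,0,-0.03,0.06,0,0,0,0,0,-0.03,0.06,0,0,0,0,0,-0.03,0.06,0,0,0,0,0,-0.02,0.06,0,0,0,0,0,-0.01,0.06,0,0,0,0,0,0,0.06,0,0,0,0,0,0,0.06]

```text
time: 17.98
tcp_pos: [0.502, 0.3878, 0.2042]
eef_rot: [0.993, 0.12, -0.0, -0.0]
contact_force: [0.2, -0.1, -0.6]
grip_width: 0.0602
```

```bash
python3 snap.py w11
python3 - <<'E'
from h import *
z=np.load('w11.npz'); p=z['p'];M=z['M'];d=z['d']
P=cloud('wrist',d,M)
for zz in (.0995,.0395):
    m=(abs(P[:,:,2]-zz)<.0025).astype(np.uint8); m=cv2.morphologyEx(m,cv2.MORPH_OPEN,np.ones((3,3)))
    n,l,s,c=cv2.connectedComponentsWithStats(m); i=1+np.argmax(s[1:,4]); a=P[l==i]; print(s[i],cv2.minAreaRect((a[:,:2]*1000).astype(np.float32)),np.median(a[:,2]))
z=np.load('jig.npz');print(delta(z['H'][1]+z['n']*.08,z['Rm']))
E
```

```text
17.9833 [0.502  0.3878 0.2042] [[0.971065957492275, 0.23881060957230776, -0.0006316290953997443], [0.23881069429087598, -0.9710661401514725, 6.118521697041286e-05], [-0.0005987419487156776, -0.00021025466410847738, -0.9999997986505075]] [ 0.2368 -0.1388 -0.604 ] 0.060165571116735046
[305 189  25  24 565] ((502.2684326171875, 387.9772644042969), (18.134620666503906, 18.25596046447754), 13.56438159942627) 0.0998196147212631
[ 285  149   66   64 2052] ((502.37005615234375, 387.6493225097656), (50.38871383666992, 50.08058547973633), 89.46924591064453) 0.039987260057588764
('rotvec(tool)', array([-0.4358,  0.0158, -0.0586]), 'shift(tool now)', array([-0.0096,  0.2479,  0.0685]), 'shift(tool after turn)', array([-0.0246,  0.1949,  0.1663]))
```

View pics/w11.png

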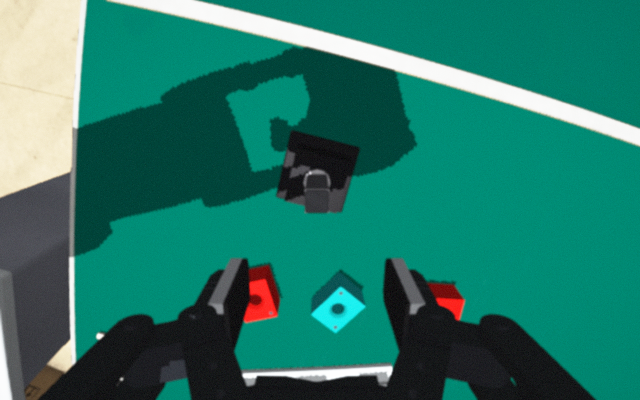

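The gauge is home: top at (0.5023, 0.3880, 0.0998), stand centre (0.5024, 0.3877). Now back to the middle block with the gripper open.

carry_out:
  steps: [0,0,0,-0.001,0.02,0,0.06,0,0,0,-0.001,0.02,0,0.06,0,0,0,-0.001,0.02,0,0.06,0,0,0,-0.001,0.02,0,0.06,0,0,0,-0.001,0.02,0,0.06,0,0,0,-0.001,0.02,0,0.06,0,0,0,-0.001,0.02,0,0.06,0,0,0,-0.001,0.02,0,0.06,0,0,0,-0.001,0.02,0,0.06,0,0,0,-0.001,0.02,0,0.06,0,0,0,0,0.018,0,0.06,0,0,0,0,0,0,0.06]

```text
time: 19.03
tcp_pos: [0.5445, 0.1708, 0.2023]
eef_rot: [0.993, 0.119, -0.002, 0.001]
contact_force: [-0.3, 0.4, 0.1]
grip_width: 0.06
```

carry_out:
  steps: [-0.0545,0.002,-0.0073,0,0,0,0.06,-0.0545,0.002,-0.0073,0,0,0,0.06,-0.0545,0.002,-0.0073,0,0,0,0.06,-0.0545,0.002,-0.0073,0,0,0,0.06,-0.0545,0.002,-0.0073,0,0,0,0.06,-0.0545,0.002,-0.0073,0,0,0,0.06,-0.0545,0.002,-0.0073,0,0,0,0.06,-0.0545,0.002,-0.0073,0,0,0,0.06,0,0,0,0,0,0,0.06,0,0,0,0,0,0,0.06]

```text
time: 19.87
tcp_pos: [0.5437, 0.1749, 0.2028]
eef_rot: [0.965, 0.147, 0.032, 0.213]
contact_force: [0.1, 0.4, 0.7]
grip_width: 0.0596
```

```bash
python3 snap.py w12
python3 - <<'E'
from h import *
z=np.load('jig.npz');h=np.load('h1.npy'); print(delta(h+z['n']*.02,z['Rm']))
w=np.load('w12.npz'); P=cloud('wrist',w['d'],w['M'])
m=(P[:,:,2]>.011)&(P[:,:,2]<.021)
T=(P[:,:,1]<0)&(P[:,:,1]>-.2)&(P[:,:,0]<.6)&(P[:,:,0]>.38)&m
m=T.astype(np.uint8); n,l,s,c=cv2.connectedComponentsWithStats(m); i=1+np.argmax(s[1:,4]); a=P[l==i]; print(s[i],cv2.minAreaRect((a[:,:2]*1000).astype(np.float32)),np.median(a[:,2]))
E
```

```text
19.8667 [0.5437 0.1749 0.2028] [[0.9544734274329009, 0.27075566792999817, 0.1251872382005114], [0.29829557759583614, -0.86568328866634, -0.4020101890631591], [-0.0004740371899853088, 0.42105084254471103, -0.9070369139572719]] [0.0933 0.4322 0.7144] 0.05959671416441641
('rotvec(tool)', array([-0.0019, -0.001 ,  0.0002]), 'shift(tool now)', array([-0.0016, -0.0012,  0.1351]), 'shift(tool after turn)', array([-0.0015, -0.0015,  0.1351]))
[178 232  82  62 788] ((493.0892639160156, -101.38662719726562), (100.48330688476562, 116.97721099853516), 7.432485580444336) 0.015383518233688803
```

View pics/w12.png

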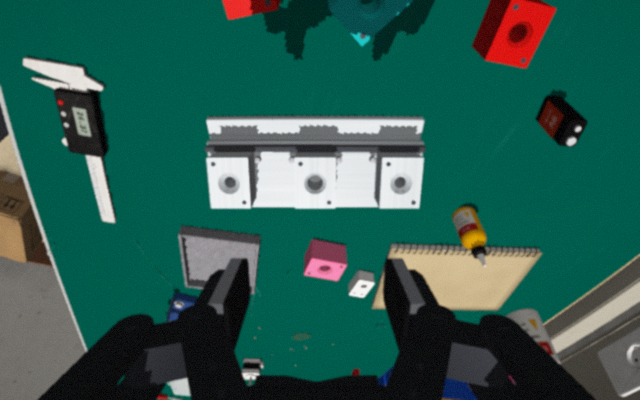

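Middle hole at (315,183). The tray rim gives a centre at (0.4931, -0.1014), yaw 7.4°, 100 x 117 mm. Approaching to 20 mm above the block face.

carry_out:
  steps: [-0.0019,-0.001,0,-0.0016,0.0005,0.01,0.06,0,0,0,0,0,0.02,0.06,0,0,0,0,0,0.025,0.06,0,0,0,0,0,0.025,0.06,0,0,0,0,0,0.025,0.06,0,0,0,0,0,0.02,0.06,0,0,0,0,0,0.01,0.06,0,0,0,0,0,0,0.06,0,0,0,0,0,0,0.06]
  force: 60

```text
time: 20.67
tcp_pos: [0.5605, 0.1179, 0.0825]
eef_rot: [0.965, 0.145, 0.033, 0.214]
contact_force: [-0.1, 0.5, 1.0]
grip_width: 0.0601
```

```bash
python3 snap.py w13
python3 - <<'E'
from h import *
z=np.load('jig.npz');h=np.load('h1.npy'); print(delta(h-z['n']*.024+z['Rm'][:,1]*.002,z['Rm']))
E
```

```text
20.6667 [0.5605 0.1179 0.0825] [[0.9554983184757689, 0.2665908537883873, 0.12630233594972512], [0.2949926063075311, -0.8656936340123677, -0.40441796974708144], [0.0015249963503278091, 0.4236789453192594, -0.9058111423907812]] [-0.1403  0.5312  1.0171] 0.06007458492325647
('rotvec(tool)', array([ 0.0012, -0.0024, -0.0023]), 'shift(tool now)', array([-0.0011, -0.0016,  0.0455]), 'shift(tool after turn)', array([-0.001 , -0.0016,  0.0455]))
```

View pics/w13.png

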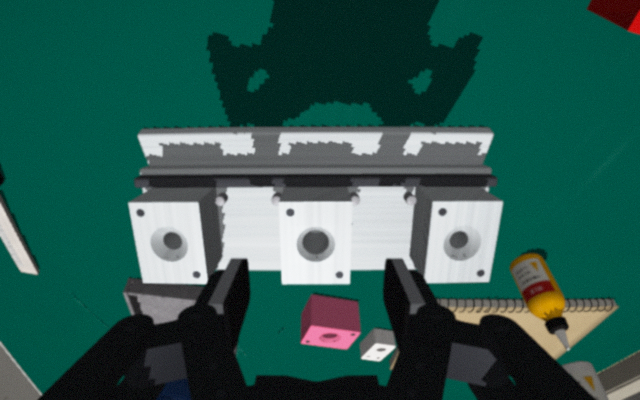

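The middle block (282–350, 190–283) lies between the finger tips (247 and 387). Descending.

carry_out:
  steps: [0.0012,-0.002,-0.002,-0.001,-0.0014,0.005,0.06,0,0,0,0,0,0.01,0.06,0,0,0,0,0,0.01,0.06,0,0,0,0,0,0.01,0.06,0,0,0,0,0,0.006,0.06,0,0,0,0,0,0.003,0.06,0,0,0,0,0,0,0.06,0,0,0,0,0,0,0.06]

```text
time: 21.38
tcp_pos: [0.5646, 0.1015, 0.0418]
eef_rot: [0.965, 0.147, 0.032, 0.214]
contact_force: [0.3, 0.7, 0.0]
grip_width: 0.0603
```

```bash
python3 snap.py w14
python3 - <<'E'
from h import *
z=np.load('jig.npz');h=np.load('h1.npy'); print(delta(h-z['n']*.024+z['Rm'][:,1]*.002,z['Rm']))
E
```

```text
21.3833 [0.5646 0.1015 0.0418] [[0.9548854980902599, 0.2695838596637059, 0.12457218046472285], [0.29697190659496653, -0.865153682247702, -0.40412472429510277], [-0.0011714223263246185, 0.4228872765904192, -0.9061815375892799]] [0.3413 0.6687 0.0032] 0.06031261153476279
('rotvec(tool)', array([0.0003, 0.0004, 0.0006]), 'shift(tool now)', array([0.0004, 0.0002, 0.0009]), 'shift(tool after turn)', array([0.0004, 0.0002, 0.0009]))
```

View pics/w14.png

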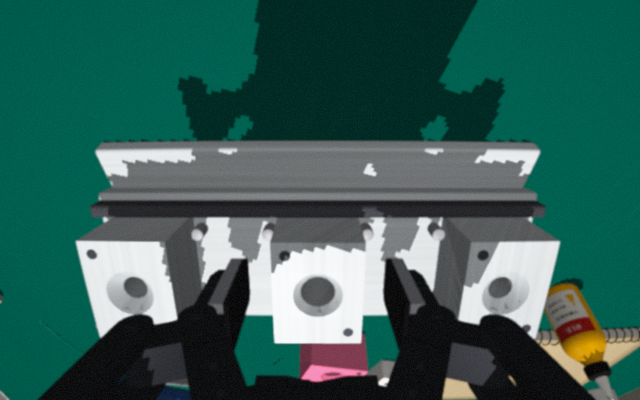

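Fingers straddle the middle block symmetrically, clear of the neighbours. Closing at 60 N.

carry_out:
  steps: [0,0,0,0,0,0,0.045,0,0,0,0,0,0,0.03,0,0,0,0,0,0,0.025,0,0,0,0,0,0,0.025,0,0,0,0,0,0,0.025,0,0,0,0,0,0,0.025,0,0,0,0,0,0,0.025]
  force: 60

```text
time: 22.02
tcp_pos: [0.565, 0.102, 0.0426]
eef_rot: [0.965, 0.147, 0.033, 0.214]
contact_force: [-1.0, 2.5, 5.4]
grip_width: 0.0344
```

carry_out:
  steps: [0,0,0,0,0,-0.005,0.025,0,0,0,0,0,-0.008,0.025,0,0,0,0,0,-0.015,0.025,0,0,0,0,0,-0.02,0.025,0,0,0,0,0,-0.02,0.025,0,0,0,0,0,-0.02,0.025,0,0,0,0,0,-0.02,0.025,0,0,0,0,0,-0.01,0.025,0,0,0,0,0,0,0.025,0,0,0,0,0,0,0.025]

```text
time: 22.85
tcp_pos: [0.5496, 0.1492, 0.1487]
eef_rot: [0.965, 0.147, 0.032, 0.214]
contact_force: [0.2, -0.3, -2.9]
grip_width: 0.035
```

```bash
python3 snap.py w15
python3 - <<'E'
from h import *
print(delta([.4931,-.1014,.16],down(np.radians(17.26))))
E
```

```text
22.85 [0.5496 0.1492 0.1487] [[0.9547374928619022, 0.2699776671514279, 0.12485342992181818], [0.2974478240713252, -0.86506600414964, -0.40396237500515964], [-0.0010543618939989202, 0.42281540618105207, -0.9062152176039359]] [ 0.2027 -0.2554 -2.8577] 0.035008421348871076
('rotvec(tool)', array([0.4366, 0.0026, 0.0009]), 'shift(tool now)', array([-0.128 ,  0.2064,  0.0833]), 'shift(tool after turn)', array([-0.1279,  0.2223, -0.0121]))
```

View pics/w15.png

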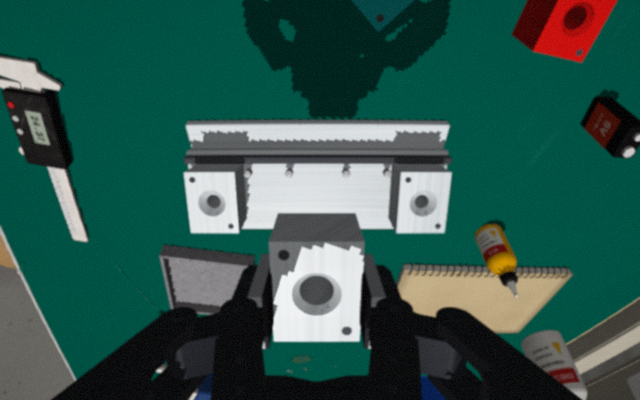

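The block is firmly held, and the two neighbours at (212,203) and (424,203) are still seated. Turning upright and aligning with the tray.

carry_out:
  steps: [0.0546,0,0,0,0,0,0.025,0.0546,0,0,0,0,0,0.025,0.0546,0,0,0,0,0,0.025,0.0546,0,0,0,0,0,0.025,0.0546,0,0,0,0,0,0.025,0.0546,0,0,0,0,0,0.025,0.0546,0,0,0,0,0,0.025,0.0546,0,0,0,0,0,0.025,0,0,0.086,0,0,0,0.025,0,0,0.086,0,0,0,0.025,0,0,0,0,0,0,0.025,0,0,0,0,0,0,0.025]

```text
time: 23.9
tcp_pos: [0.5493, 0.1485, 0.1476]
eef_rot: [0.998, 0.066, -0.002, 0.0]
contact_force: [0.2, 0.4, -2.6]
grip_width: 0.0351
```

Run:
```python
from h import *
print(pose()[:3,3],delta([.4931,-.1014,.15],down(np.radians(7.4))))
```

```text
[0.5493 0.1485 0.1476] ('rotvec(tool)', array([0.0003, 0.0035, 0.0022]), 'shift(tool now)', array([-0.0884,  0.2404, -0.002 ]), 'shift(tool after turn)', array([-0.0879,  0.2406, -0.0024]))
```

carry_out:
  steps: [0,0.0035,0.002,-0.007,0.018,0,0.025,0,0,0,-0.007,0.02,0,0.025,0,0,0,-0.008,0.022,0,0.025,0,0,0,-0.008,0.022,0,0.025,0,0,0,-0.008,0.022,0,0.025,0,0,0,-0.008,0.022,0,0.025,0,0,0,-0.008,0.022,0,0.025,0,0,0,-0.008,0.022,0,0.025,0,0,0,-0.008,0.022,0,0.025,0,0,0,-0.008,0.022,0,0.025,0,0,0,-0.007,0.018,0,0.025,0,0,0,-0.003,0.0104,0,0.025,0,0,0,0,0,0,0.025,0,0,0,0,0,0,0.025]

```text
time: 25.07
tcp_pos: [0.4934, -0.1024, 0.1484]
eef_rot: [0.998, 0.064, 0.001, -0.0]
contact_force: [0.4, 0.1, -2.0]
grip_width: 0.0353
```

```bash
python3 snap.py w16
python3 - <<'E'
from h import *
print(pose()[:3,3],delta([.4931,-.1014,.05],down(np.radians(7.4))))
w=np.load('w16.npz'); P=cloud('wrist',w['d'],w['M']); Pt=(P-w['T'][:3,3])@w['T'][:3,:3]
m=(abs(Pt[:,:,0])<.015)&(abs(Pt[:,:,1])<.02)&(Pt[:,:,2]<-.015)&(Pt[:,:,2]>-.03); Q=P[m]; c=Q.mean(0); n=np.linalg.svd(Q-c)[2][2]; print(m.sum(),c,n*np.sign(n[2]), np.median(Pt[m][:,2]))
E
```

```text
25.0667 [ 0.4934 -0.1024  0.1484] [[0.9918599402300029, 0.12731654946060536, 0.0020869116849503927], [0.1273151341403629, -0.9918619962738876, 0.0007981017481724592], [0.002171539950577993, -0.0005259097111312459, -0.9999975039134944]] [ 0.3535  0.0801 -2.0319] 0.0352511557131769
[ 0.4935 -0.1018  0.1484] ('rotvec(tool)', array([-0.0006, -0.0022, -0.0007]), 'shift(tool now)', array([-0.0005, -0.0004,  0.0984]), 'shift(tool after turn)', array([-0.0003, -0.0004,  0.0984]))
5828 [ 0.4934 -0.102   0.1702] [-0.004  -0.0063  1.    ] -0.022045970609304508
```

View pics/w16.png

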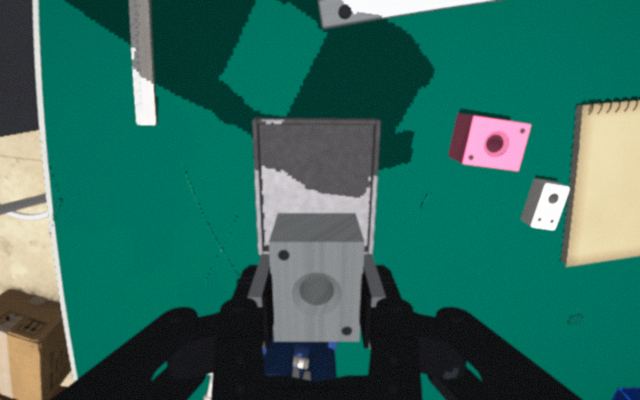

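The held block's face is level (within 0.4°), 22 mm above the TCP, and over the tray centre. Lowering to just above the floor.

carry_out:
  steps: [0,-0.002,0,-0.0003,-0.0004,0.01,0.025,0,0,0,0,0,0.02,0.025,0,0,0,0,0,0.02,0.025,0,0,0,0,0,0.02,0.025,0,0,0,0,0,0.02,0.025,0,0,0,0,0,0.02,0.025,0,0,0,0,0,0.012,0.025,0,0,0,0,0,0.006,0.025,0,0,0,0,0,0.002,0.025,0,0,0,0,0,0,0.025,0,0,0,0,0,0,0.025]

```text
time: 26.03
tcp_pos: [0.4937, -0.1019, 0.0191]
eef_rot: [0.998, 0.064, 0.001, 0.0]
contact_force: [0.7, 0.2, -2.8]
grip_width: 0.0348
```

Run:
```python
from h import *
print(pose()[:3,3],delta([.4931,-.1014,.014],down(np.radians(7.4))))
```

```text
[ 0.4937 -0.1019  0.0191] ('rotvec(tool)', array([ 0.0005, -0.0015, -0.0009]), 'shift(tool now)', array([-0.0006, -0.0006,  0.0051]), 'shift(tool after turn)', array([-0.0005, -0.0006,  0.0051]))
```

carry_out:
  steps: [0,0,0,0,0,0.002,0.025,0,0,0,0,0,0.0015,0.025,0,0,0,0,0,0.001,0.025,0,0,0,0,0,0,0.025,0,0,0,0,0,0,0.025]

```text
time: 26.45
tcp_pos: [0.4932, -0.1021, 0.0143]
eef_rot: [0.998, 0.064, 0.0, -0.0]
contact_force: [0.4, -0.6, -1.0]
grip_width: 0.0351
```

Nearly on the floor (half a millimetre above or touching). Opening a little to 48 mm and withdrawing.

carry_out:
  steps: [0,0,0,0,0,0.0003,0.025,0,0,0,0,0,0,0.04,0,0,0,0,0,0,0.048,0,0,0,0,0,0,0.048,0,0,0,0,0,0,0.048,0,0,0,0,0,0,0.048]

```text
time: 26.95
tcp_pos: [0.4933, -0.1021, 0.014]
eef_rot: [0.998, 0.064, 0.0, 0.0]
contact_force: [-0.5, 0.8, -0.5]
grip_width: 0.048
```

carry_out:
  steps: [0,0,0,0,0,-0.005,0.048,0,0,0,0,0,-0.015,0.048,0,0,0,0,0,-0.025,0.048,0,0,0,0,0,-0.03,0.048,0,0,0,0,0,-0.03,0.048,0,0,0,0,0,-0.03,0.048,0,0,0,0,0,-0.02,0.048,0,0,0,0,0,-0.01,0.048,0,0,0,0,0,0,0.048,0,0,0,0,0,0,0.048]

```text
time: 27.78
tcp_pos: [0.4931, -0.1021, 0.1792]
eef_rot: [0.998, 0.064, 0.001, 0.0]
contact_force: [-0.2, 1.3, 0.0]
grip_width: 0.0477
```

```bash
python3 snap.py w17; python3 snap.py t17 top;  python3 snap.py s17 scene
python3 - <<'E'
from h import *
np.set_printoptions(precision=4,suppress=True)
w=np.load('w17.npz'); P=cloud('wrist',w['d'],w['M']); 
m=(abs(P[:,:,0]-.493)<.02)&(abs(P[:,:,1]+.102)<.022)&(P[:,:,2]>.03)&(P[:,:,2]<.05); Q=P[m]; c=Q.mean(0); n=np.linalg.svd(Q-c)[2][2]; n*=np.sign(n[2]); print(m.sum(),c,np.degrees(np.arccos(n[2])),np.median(Q[:,2]),cv2.minAreaRect((Q[:,:2]*1000).astype(np.float32)))
p=w['p']
t=np.load('t17.npz')['p']; o=np.load('top0p.npy')
c=np.vstack([x[120:290,190:440,::-1] for x in (o,t)]); cv2.imwrite('pics/cmp.png',cv2.resize(c,None,fx=1.75,fy=1.75,interpolation=cv2.INTER_CUBIC))
E
```

```text
27.7833 [ 0.4931 -0.1021  0.1792] [[0.9918571894555602, 0.12734497682331658, 0.0016039336601735964], [0.12734565999094083, -0.9918583434258564, -0.0003308443561503144], [0.0015487436162786665, 0.0005324043437749771, -0.9999986589685138]] [-0.2354  1.2528  0.045 ] 0.04774142201757425
27.8333 [ 0.4926 -0.1019  0.1783] [[0.9918635286498197, 0.1273052427096282, -0.00034016609360093547], [0.12730537739034284, -0.9918634854154408, 0.00040888511394436767], [-0.0002853451085481371, -0.00044886320485050985, -0.9999998585499864]] [-0.0521  0.5428  0.1248] 0.04776414353814335
27.8833 [ 0.4924 -0.1018  0.1779] [[0.9918578972217715, 0.12734295864278503, -0.0012971518444597901], [0.12734405315002353, -0.9918582830629241, 0.0007990286553992633], [-0.001184840128298884, -0.0009577074553887915, -0.9999988394744765]] [-0.1263 -0.3626 -0.7844] 0.04809716736687026
1885 [ 0.4926 -0.101   0.0358] 0.0403525789758307 0.03591710871552273 ((492.8583679199219, -100.40160369873047), (36.00618362426758, 44.92240905761719), 6.683180332183838)
```

View pics/w17.png

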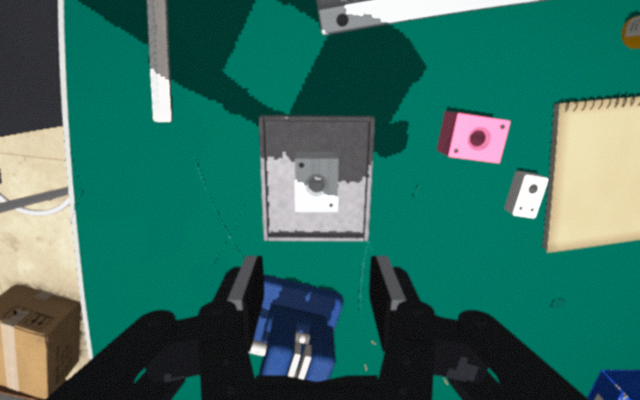

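View pics/cmp.png

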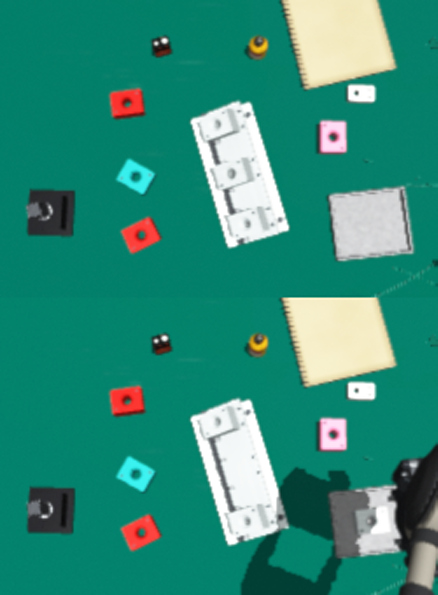

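The block lies flat in the tray, hole up at (317,183), face at z = 0.0359 and 0.04° from level. The before/after top views match for the other two blocks, the battery, the oil bottle and the gauge. Handing in.

```bash
python3 -c "
from cell import finish_job
print(finish_job())"
```

```text
the job is handed in; nothing more can be done
None
```

The job is handed in at about 28 s of the 72 s allowed. The hand-in returned no verdict.

- **Gauge trial:** The wrist picture showed a clearly wider bore in the middle block, so I tried that one first. The pin went in about 26.7 of its 27 mm, and the force readings stayed under 3 N. I did not try the gauge in the other two blocks.
- **Gauge:** It is back upright in its stand. Its top measured (0.5023, 0.3880, 0.0998), 0.3 mm from the stand's centre.
- **Block:** The block that took the gauge lies hole up in the tray, within 1.1 mm of the tray centre. Its face is at z = 0.0359 and 0.04° off level.
- **Everything else:** In the before and after top views, the other two blocks, the battery and the oil bottle show no visible movement. I compared these by eye and did not measure the shifts. At hand-in the gripper was open, about 0.14 m above the block and touching nothing.
- **Disagreement:** My first hole positions, read from the top camera, were 5 to 6 mm off the wrist camera's. I used the wrist camera's values, and the insertion bore them out.

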